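Spread wet grinding cylinders in the drying pan and index the infrared lamp over it

ROBOT

A 6-joint arm with a two-finger parallel gripper is mounted at the origin on a cart in front of the work surface, level with it; the furniture and walls round the work are solid. World frame = base frame: x ahead of the robot, y to its left, z up, the work surface at z = 0. Lengths are in m, angles in degrees, forces in N, time in s.
With the tool pointing down it reaches from about 0.375 to 0.9 m from the base axis. Payload 3.1 kg.
Tool frame: the origin (TCP) lies at the very end of the fingers, on their centre line; the grasp point (between the pads) lies 19 mm behind it; z points along the fingers, y is the line along which they close (so a half turn about z gives the same grasp; the last joint's range is limited). The gripper opens to 87 mm and grips with 3 to 60 N. Pads are 19 mm wide; open, the fingers measure 117 mm over their backs; the gripper's body (75 mm by 190 mm) begins 51 mm behind the grasp point.
Start: joints at [55.262, 30.224, 82.088, -0, 67.689, -10.227], TCP at [0.259, 0.569, 0.223] pointing down, gripper open.
Joint ranges: [-176.69, 176.69], [-43.24, 126.21], [12.49, 139.97], [-82, 262], [0, 151.66], [-163.58, 163.58]. Speed limits (degrees/s): [159.86, 159.86, 180, 180, 180, 180].

INTERFACE

Orientations are given as a 3x3 rotation matrix whose columns are the frame's x, y, z axes.
In Python, from rig import readout, viewer, ticket gives the robot as it stands.
- The arm moves only by the tool send_rows, never from a script. Its argument "moves" is a list of rows, each a list of 6 numbers: the shift along the tool's x, y, z in units of 250 mm (1.0 is 250 mm), then the turn, a rotation vector about the tool's x, y, z in units of 90 degrees (1.0 is 90 degrees). A call has 1 to 12 rows; each row is the pose to reach, as a shift and turn from the pose commanded when the call began, along the tool's axes at that moment; what a row does not reach only later rows make up. A row lasts 1/10 s, in which the tool goes at most 50 mm and 8.59 degrees, less where a joint would pass 70% of its speed; a pose out of reach is approached as far as the arm can. A call with a number of a shift or a turn outside -1 to 1 is refused whole. A call with a gripper value outside its range is refused whole. "grip" is the opening, from 0 (shut) to 1 (fully open), set as the call begins (left out, the last holds). The fingers move at their own pace and stop on an object; the grip force is fixed at half the most. Time passes only in rows, so rows that repeat a pose let the fingers close. It gives the time, the measured TCP pose, the force, the opening and the grip force at its end, in the units of the state.
- readout.read_state(): the state, without advancing time (a new reading comes with each control period).
- viewer.capture(name): name is "side" or "top"; returns (picture, depth): 480x640x3 uint8, red, green, blue; 480x640 float32, m along the optical axis (not along the pixel's ray), 0 where there is no reading.
- viewer.camera_info(name): a dict with "fx", "fy", "cx", "cy" (pixels), "R" (3x3) and "t" (3): a world point X has camera coordinates R X + t. Camera axes: x right, y down, z forward; pixel columns grow to the right and rows downward; lengths in m; the calibration is good to about 2 mm. A picture is of the moment at which its call begins. camera_info takes no time and is no camera call.
- ticket.hand_in(): hands the job in; it is judged then, once.
The state is a dict: "time_s": time; "joint_positions": joint angles; "qvel": joint speeds; "tau": joint torques, N m; "position": TCP position; "tcp_rot": TCP orientation; "force": force on the tool from outside, world axes, zero at the start; "moment": the same for the moment, N m; "opening": opening from 0.0 (shut) to 1.0 (fully open); "grasp_force": force on a finger pad.
Only numpy, scipy, OpenCV 4.12 (cv2) and the standard library are available. Lean on these libraries where they do the work, as an engineer would, in place of code of your own. Each camera call takes 0.05 s, during which the arm holds its last target. There are 200 camera calls.

TASK

The washed grinding cylinders were tipped in a heap into the pan of the infrared dryer. Spread all six over the whole pan in one layer, so that every quarter of the pan has a cylinder near its middle and at least a thumb's width (20 mm) of air is left between any two; then lift the sprung plunger on the lamp arm, swing the lamp from the back over the middle of the pan and let the plunger drop fully home in its hole there. Leave the bottles and other things around the stand where they are.

Things in the scene. Friction and masses are not known exactly. Their poses are not given: they have to be found in the camera images.
- dryer: infrared drying stand, fixed: grey base plate (x -105..157, y -126..166 mm, top z 10) with an open steel pan and, back left, a post (x 115, y 135, 24 mm across) with an index disc (radius 72, z 200 to 207). Origin under the pan's middle on the worktop; x to the back, y left. Pan inside 180 (x) x 210 (y), floor z 12, walls 3 thick, rim z 39. Power pod 50 x 72 at x 128, y -82, top z 44
- grinder_1: white alumina grinding cylinder, 28 mm in diameter and 28 mm high, 65 g; origin at its centre; z along its axis (all six are alike; five stand close together on the pan floor, one stands on top of these)
- grinder_2: white alumina grinding cylinder, 28 mm in diameter and 28 mm high, 65 g; origin at its centre; z along its axis (all six are alike; five stand close together on the pan floor, one stands on top of these)
- grinder_3: white alumina grinding cylinder, 28 mm in diameter and 28 mm high, 65 g; origin at its centre; z along its axis (all six are alike; five stand close together on the pan floor, one stands on top of these)
- grinder_4: white alumina grinding cylinder, 28 mm in diameter and 28 mm high, 65 g; origin at its centre; z along its axis (all six are alike; five stand close together on the pan floor, one stands on top of these)
- grinder_5: white alumina grinding cylinder, 28 mm in diameter and 28 mm high, 65 g; origin at its centre; z along its axis (all six are alike; five stand close together on the pan floor, one stands on top of these)
- grinder_6: white alumina grinding cylinder, 28 mm in diameter and 28 mm high, 65 g; origin at its centre; z along its axis (all six are alike; five stand close together on the pan floor, one stands on top of these)
- pan_front_left (a point): middle of the front left quarter of the pan floor (front is the robot's side, left is +y)
- pan_front_right (a point): middle of the front right quarter of the pan floor (front is the robot's side, left is +y)
- pan_back_left (a point): middle of the back left quarter of the pan floor (front is the robot's side, left is +y)
- pan_back_right (a point): middle of the back right quarter of the pan floor (front is the robot's side, left is +y)
- lamp_arm (a joint): swing of the lamp arm about its upright axis, rad: 0 = parked along the back of the pan (index hole there), 0.69 = lamp over the middle of the pan (index hole there); grows clockwise seen from above, free from -0.03 to 0.76. The arm is a flat bar, 24 mm wide, z 216 to 227, hub 42 mm across up to z 234
- swing_axis (a point): point on the swing axis of the lamp arm, 261 mm above the worktop
- lamp_centre (a point): middle of the underside of the lamp, 177 mm from the swing axis, z 191. The lamp is a round aluminium reflector, 150 mm across at its lower edge and 70 mm high (z 191 to 261); parked, it overhangs the back of the pan
- plunger (a joint): lift of the index plunger, m: 0 = dropped home in a hole, 0.010 = pin just clear of the index disc, 0.014 = its stop; a spring pushes it down with 4 to 8 N
- plunger_knob (a point): middle of the black plunger knob on top of the lamp arm, 60 mm from the swing axis and turning with the arm: upright, 26 mm in diameter, its grip 21 mm high (10 mm above and below this point); its top is 11 mm above this point
- amber_bottle: amber glass reagent bottle with a white cap, 52 mm across, 118 mm tall; stands close to the right of the stand; origin at the middle of its underside; to be left alone
- vial_a: sample vial, 21 mm across, 49 mm tall; origin at the middle of its underside; to be left alone
- vial_b: sample vial, 24 mm across, 56 mm tall; origin at the middle of its underside; to be left alone
- bench_timer: flat square white bench timer, 62 x 62 x 18 mm, left of the stand; origin at the middle of its underside; to be left alone
- conical_flask: stoppered conical flask, 62 mm across, 119 mm tall, behind the pan under the parked lamp; origin at the middle of its underside; to be left alone
- empty_beaker: small glass beaker, 54 mm across, 60 mm tall; origin at the middle of its underside; to be left alone
- steel_forceps: steel forceps, 126 mm long, 14 mm wide, lying flat; origin at the middle of its underside; to be left alone

How it is judged (in metres and radians):
On the way, in this order (a step that is already met when the one before it is completed fails the run):
1. with the lamp still parked, all six cylinders are spread over the pan in one layer (x of grinder_1 in the frame of dryer between -0.092 and 0.092 m and y of grinder_1 in the frame of dryer between -0.107 and 0.107 m and z of each of grinder_1, grinder_2, grinder_3, grinder_4, grinder_5, grinder_6 in the frame of dryer below 0.032 m and linear speed of each of grinder_1, grinder_2, grinder_3, grinder_4, grinder_5, grinder_6 below 0.02 m/s and horizontal distance between grinder_1 and grinder_2 above 0.048 m and horizontal distance between each of grinder_1, grinder_2 and grinder_3 above 0.048 m and horizontal distance between each of grinder_1, grinder_2, grinder_3 and grinder_4 above 0.048 m and horizontal distance between each of grinder_1, grinder_2, grinder_3, grinder_4 and grinder_5 above 0.048 m and horizontal distance between each of grinder_1, grinder_2, grinder_3, grinder_4, grinder_5 and grinder_6 above 0.048 m and x of grinder_2 in the frame of dryer between -0.092 and 0.092 m and y of grinder_2 in the frame of dryer between -0.107 and 0.107 m and x of grinder_3 in the frame of dryer between -0.092 and 0.092 m and y of grinder_3 in the frame of dryer between -0.107 and 0.107 m and x of grinder_4 in the frame of dryer between -0.092 and 0.092 m and y of grinder_4 in the frame of dryer between -0.107 and 0.107 m and x of grinder_5 in the frame of dryer between -0.092 and 0.092 m and y of grinder_5 in the frame of dryer between -0.107 and 0.107 m and x of grinder_6 in the frame of dryer between -0.092 and 0.092 m and y of grinder_6 in the frame of dryer between -0.107 and 0.107 m and horizontal distance between any of grinder_1, grinder_2, grinder_3, grinder_4, grinder_5, grinder_6 and pan_front_left below 0.04 m and horizontal distance between any of grinder_1, grinder_2, grinder_3, grinder_4, grinder_5, grinder_6 and pan_front_right below 0.04 m and horizontal distance between any of grinder_1, grinder_2, grinder_3, grinder_4, grinder_5, grinder_6 and pan_back_left below 0.04 m and horizontal distance between any of grinder_1, grinder_2, grinder_3, grinder_4, grinder_5, grinder_6 and pan_back_right below 0.04 m and value of joint lamp_arm below 0.06 rad), for 0.2 s.
2. the plunger is lifted out of its parking hole (value of joint plunger above 0.008 m), for 0.1 s.
At the end, for the whole second after the job is handed in: Six cylinders at rest on the pan floor, centres at least 48 mm apart (20 mm of air), one within 40 mm of the middle of each quarter of the pan; lamp arm at 0.69 rad (0.63 to 0.75) with the plunger home (under 2.5 mm); other things within 20 mm of where they stood (x of grinder_1 in the frame of dryer between -0.092 and 0.092 m and y of grinder_1 in the frame of dryer between -0.107 and 0.107 m and z of each of grinder_1, grinder_2, grinder_3, grinder_4, grinder_5, grinder_6 in the frame of dryer below 0.032 m and linear speed of each of grinder_1, grinder_2, grinder_3, grinder_4, grinder_5, grinder_6 below 0.02 m/s and horizontal distance between grinder_1 and grinder_2 above 0.048 m and horizontal distance between each of grinder_1, grinder_2 and grinder_3 above 0.048 m and horizontal distance between each of grinder_1, grinder_2, grinder_3 and grinder_4 above 0.048 m and horizontal distance between each of grinder_1, grinder_2, grinder_3, grinder_4 and grinder_5 above 0.048 m and horizontal distance between each of grinder_1, grinder_2, grinder_3, grinder_4, grinder_5 and grinder_6 above 0.048 m and x of grinder_2 in the frame of dryer between -0.092 and 0.092 m and y of grinder_2 in the frame of dryer between -0.107 and 0.107 m and x of grinder_3 in the frame of dryer between -0.092 and 0.092 m and y of grinder_3 in the frame of dryer between -0.107 and 0.107 m and x of grinder_4 in the frame of dryer between -0.092 and 0.092 m and y of grinder_4 in the frame of dryer between -0.107 and 0.107 m and x of grinder_5 in the frame of dryer between -0.092 and 0.092 m and y of grinder_5 in the frame of dryer between -0.107 and 0.107 m and x of grinder_6 in the frame of dryer between -0.092 and 0.092 m and y of grinder_6 in the frame of dryer between -0.107 and 0.107 m and horizontal distance between any of grinder_1, grinder_2, grinder_3, grinder_4, grinder_5, grinder_6 and pan_front_left below 0.04 m and horizontal distance between any of grinder_1, grinder_2, grinder_3, grinder_4, grinder_5, grinder_6 and pan_front_right below 0.04 m and horizontal distance between any of grinder_1, grinder_2, grinder_3, grinder_4, grinder_5, grinder_6 and pan_back_left below 0.04 m and horizontal distance between any of grinder_1, grinder_2, grinder_3, grinder_4, grinder_5, grinder_6 and pan_back_right below 0.04 m and value of joint lamp_arm between 0.63 and 0.75 rad and value of joint plunger below 0.0025 m and velocity of joint lamp_arm below 0.05 rad/s); the robot touches nothing.
It fails at once if the amber bottle is pushed away or knocked over (distance of amber_bottle from where it was at the start of the episode above 0.02 m or angle between amber_bottle's own z axis and vertical above 0.5 rad).
It fails at once if a vial is pushed away or knocked over (distance of any of vial_a, vial_b from where it was at the start of the episode above 0.02 m or angle between any of vial_a, vial_b's own z axis and vertical above 0.5 rad).
It fails at once if the timer or the forceps is pushed away or knocked over (distance of any of bench_timer, steel_forceps from where it was at the start of the episode above 0.02 m).
It fails at once if the flask or the beaker is pushed away or knocked over (distance of any of conical_flask, empty_beaker from where it was at the start of the episode above 0.02 m or angle between any of conical_flask, empty_beaker's own z axis and vertical above 0.5 rad).
It also fails if it takes over 72 s, if anything falls off the work surface, if the arm or the gripper's body presses on something with over 40 N, if the wrist force passes 120 N, or if a joint passes its speed limit or range.

## Working session

There is one attempt and no reset: what is moved stays moved. The work goes in short steps, Python scripts to look and compute and a tool call to move; the robot and the scene stay as the last step left them, time stands still between calls to the robot, and variables do not carry over. Pictures are saved under pics/ and viewed, at most 10 in all, crops included, and the job is handed in when it is done.

Besides the shell and the picture viewer there is one more tool, called after "Emit:" by a JSON object that holds its "fn" and its "kwargs", one argument or row to a line. send_rows: Moves the arm, as the interface text tells. Shifts and turns lie within -1 to 1; 1 stands for 250 mm of shift or 90 degrees of turn. Its arguments: {"type":"object","properties":{"moves":{"type":"array"},"grip":{"type":"number"}},"required":["moves"]}

```bash
mkdir -p pics; ls; python3 - <<'E'
from rig import readout, viewer
import cv2,numpy as np
s=readout.read_state();print(s)
for n in("top","side"):
    p,d=viewer.capture(n);cv2.imwrite(f"pics/{n}0.png",p[:,:,::-1]);np.savez(f"pics/{n}0.npz",p=p,d=d)
    print(n,viewer.camera_info(n))
E
```

```text
pics
{'time_s': 0.0, 'joint_positions': array([ 5.52617256e+01,  3.02793325e+01,  8.21553609e+01, -1.38646626e-03,
        6.76898917e+01, -1.02270446e+01]), 'qvel': array([-0.03674485, -0.06603655, -0.05188943, -0.06700533, -0.00705035,
        0.00545541]), 'tau': array([-7.15113638e-04, -4.40036166e+01, -1.76595122e+01,  6.33720355e-02,
        5.82079869e-02, -1.52403941e-04]), 'position': array([0.25884989, 0.56807709, 0.22157341]), 'tcp_rot': array([[-9.09883573e-01,  4.14861896e-01, -1.22064886e-03],
       [ 4.14863532e-01,  9.09881866e-01, -1.79961438e-03],
       [ 3.64054832e-04, -2.14384226e-03, -9.99997636e-01]]), 'force': array([-0.0546843 , -0.17828102, -0.34529397]), 'moment': array([ 0.01238491,  0.00264832, -0.04060424]), 'grasp_force': 0.0, 'opening': 0.9992838215354458}
top {'fx': 460.8809395961215, 'fy': 460.8809395961215, 'cx': 314.2426242332956, 'cy': 234.89439686640839, 'R': array([[ 0.11055511, -0.99386068,  0.00430332],
       [-0.96603994, -0.10847584, -0.2345204 ],
       [ 0.23354741,  0.02177025, -0.97210167]]), 't': array([-0.03760749,  0.62763642,  1.32254531])}
side {'fx': 494.40406719969513, 'fy': 494.40406719969513, 'cx': 319.13316479349703, 'cy': 235.4900662919302, 'R': array([[ 0.94554243, -0.32525883,  0.01249823],
       [-0.17621723, -0.54379997, -0.82050538],
       [ 0.27367316,  0.77362025, -0.57150215]]), 't': array([-0.58055948,  0.25834011,  1.10609362])}
```

View pics/top0.png

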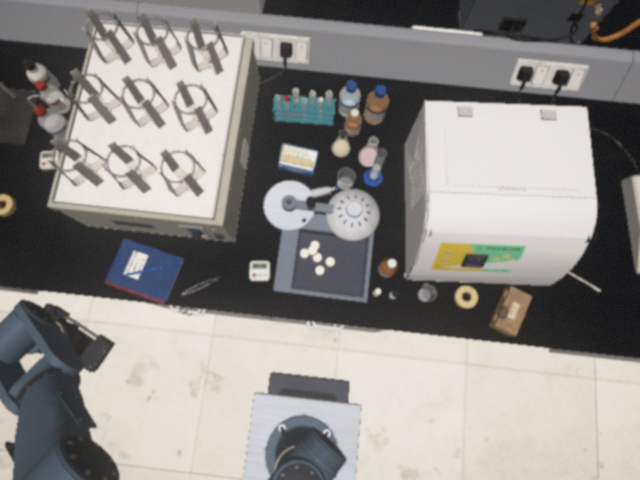

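View pics/side0.png

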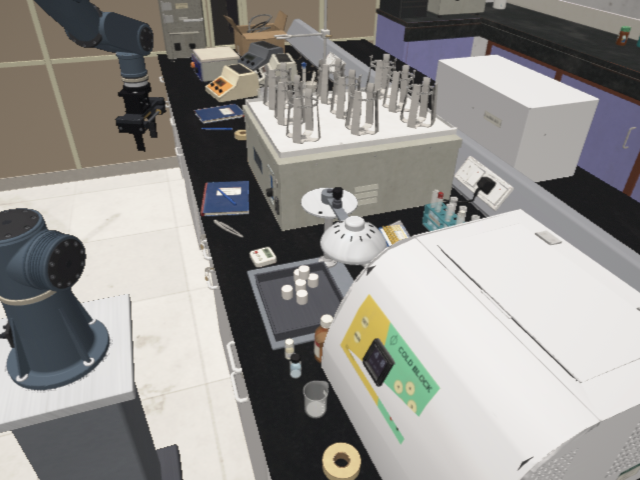

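The top view shows the pan around (330,262), cylinders around (318,257), the lamp at (352,213) and the post/disc at (290,203). The amber bottle is at (388,267) and the robot base is at the bottom. Next come the measurements.

```bash
cat > h.py <<'E'
import numpy as np,cv2
from rig import readout,viewer
def ray(n,u,v,z):
    c=viewer.camera_info(n);R=c["R"];o=-R.T@c["t"]
    d=R.T@np.array([(u-c["cx"])/c["fx"],(v-c["cy"])/c["fy"],1.])
    return o+d*(z-o[2])/d[2]
def proj(n,X):
    c=viewer.camera_info(n);q=c["R"]@np.asarray(X,float)+c["t"]
    return np.array([c["fx"]*q[0]/q[2]+c["cx"],c["fy"]*q[1]/q[2]+c["cy"]])
def cloud(n,d):
    c=viewer.camera_info(n);v,u=np.mgrid[0:480,0:640]
    P=np.stack([(u-c["cx"])/c["fx"]*d,(v-c["cy"])/c["fy"]*d,d],-1)
    return (P-c["t"])@c["R"]
E
python3 - <<'E'
from h import *
for n,box in(("top",(255,170,405,310)),("side",(235,170,365,350))):
    z=np.load(f"pics/{n}0.npz");p,d=z["p"],z["d"];W=cloud(n,d)
    x0,y0,x1,y1=box
    k=4 if n=="top" else 3
    c=cv2.resize(p[y0:y1,x0:x1],None,fx=k,fy=k,interpolation=cv2.INTER_CUBIC)
    cv2.imwrite(f"pics/{n}0c.png",c[:,:,::-1])
    if n=="top":
        # height classes
        zz=W[...,2]
        for nm,lo,hi in(("rim",.033,.045),("cyl",.036,.078),("plate",.006,.0105),("disc",.198,.21),("lamp",.18,.27)):
            m=np.zeros(zz.shape,bool);m[y0:y1,x0:x1]=((zz>lo)&(zz<hi))[y0:y1,x0:x1]
            if m.any(): print(nm,m.sum(),W[m].min(0).round(3),W[m].max(0).round(3),W[m].mean(0).round(3))
    m=(p.min(2)>170).astype(np.uint8);mm=np.zeros_like(m);mm[y0:y1,x0:x1]=m[y0:y1,x0:x1]
    nn,l,st,ce=cv2.connectedComponentsWithStats(mm,connectivity=4)
    for i in range(1,nn):
        if st[i,4]>8:print(n,ce[i].round(1),st[i,4],"z med",np.median(W[...,2][l==i]).round(3),ray(n,*ce[i],.04).round(3),ray(n,*ce[i],.068).round(3))
E
```

```text
rim 791 [ 0.462 -0.235  0.033] [0.861 0.093 0.045] [ 0.576 -0.017  0.039]
cyl 1045 [ 0.462 -0.236  0.036] [0.862 0.093 0.078] [ 0.599 -0.044  0.048]
plate 2113 [ 0.402 -0.266  0.006] [0.89  0.251 0.01 ] [ 0.586 -0.003  0.008]
disc 1579 [ 0.594 -0.143  0.198] [0.748 0.179 0.21 ] [0.667 0.088 0.207]
lamp 4244 [ 0.594 -0.143  0.192] [0.748 0.179 0.27 ] [0.666 0.016 0.221]
top [288.7 204.5] 1622 z med 0.207 [0.725 0.124 0.04 ] [0.717 0.122 0.068]
top [350.8 216.9] 1570 z med 0.233 [ 0.707 -0.075  0.04 ] [ 0.699 -0.073  0.068]
top [311.6 251.4] 233 z med 0.042 [0.583 0.035 0.04 ] [0.578 0.035 0.068]
top [329.8 261.2] 61 z med 0.039 [ 0.559 -0.023  0.04 ] [ 0.554 -0.023  0.068]
top [391.6 262.9] 47 z med 0.119 [ 0.575 -0.212  0.04 ] [ 0.569 -0.208  0.068]
top [261.9 272.3] 180 z med 0.017 [0.502 0.179 0.04 ] [0.498 0.175 0.068]
top [319.5 269.9] 59 z med 0.04 [0.529 0.005 0.04 ] [0.524 0.005 0.068]
top [377.5 291.1] 24 z med 0.049 [ 0.484 -0.176  0.04 ] [ 0.48  -0.173  0.068]
side [237.4 190.8] 39 z med 0.012 [0.508 0.52  0.04 ] [0.501 0.471 0.068]
side [316.  203.3] 561 z med 0.206 [0.729
[... 180 characters left out ...]
068]
side [261.3 256. ] 221 z med 0.015 [0.5   0.151 0.04 ] [0.493 0.114 0.068]
side [326.8 261.7] 62 z med 0.019 [0.66  0.072 0.04 ] [0.647 0.038 0.068]
side [301.2 269.6] 92 z med 0.065 [0.585 0.061 0.04 ] [0.575 0.028 0.068]
side [344.4 314. ] 1371 z med 0.191 [ 0.632 -0.128  0.04 ] [ 0.62  -0.155  0.068]
side [312.6 276.5] 60 z med 0.039 [0.604 0.025 0.04 ] [ 0.594 -0.007  0.068]
side [300.  281.9] 66 z med 0.039 [0.567 0.015 0.04 ] [ 0.558 -0.017  0.068]
side [286.7 288.2] 68 z med 0.039 [0.529 0.002 0.04 ] [ 0.521 -0.029  0.068]
side [301.4 292.8] 74 z med 0.038 [ 0.559 -0.026  0.04 ] [ 0.549 -0.056  0.068]
side [289.  341.3] 41 z med 0.048 [ 0.485 -0.169  0.04 ] [ 0.478 -0.195  0.068]
```

View pics/top0c.png

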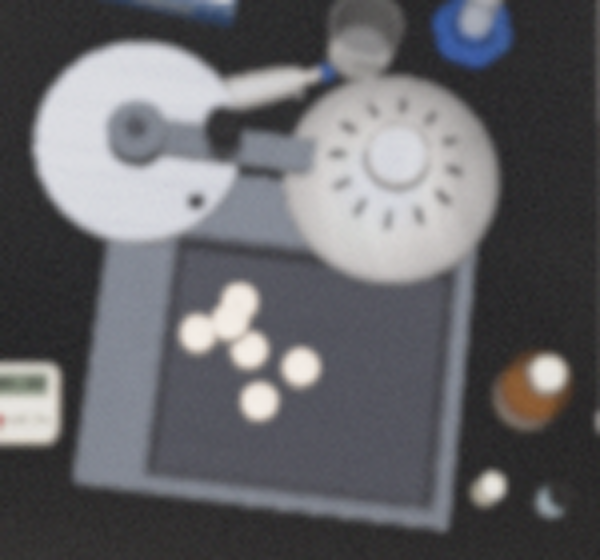

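View pics/side0c.png

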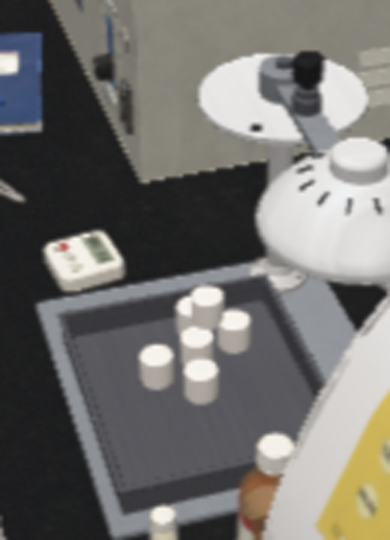

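The crops show six white tops. In the top crop they are at (240,300), (228,320: the upper one), (197,333), (249,349), (300,367) and (259,401). The base's front corners are at (75,483) and (448,528), and the knob is black at (225,130). Next I fit the dryer pose.

```bash
python3 - <<'E'
from h import *
from scipy.optimize import least_squares
z=np.load("pics/top0.npz");p,d=z["p"],z["d"];W=cloud("top",d)
# pan: grey plate mask vs dark; use rim cloud lines
c4=lambda u,v:(255+u/4-.375,170+v/4-.375)
fl=ray("top",*c4(75,483),.010);fr=ray("top",*c4(448,528),.010)
print("plate FL FR",fl.round(4),fr.round(4),np.linalg.norm(fl-fr))
m=((W[...,2]>.2)&(W[...,2]<.212)).astype(np.uint8);mm=np.zeros_like(m);mm[175:235,258:318]=m[175:235,258:318]
cs=max(cv2.findContours(mm,0,1)[0],key=cv2.contourArea);(cc,r)=cv2.minEnclosingCircle(cs);print("disc",cc,r)
ax=ray("top",*cc,.207);print("axis",ax.round(4))
m=np.zeros_like(m);s=(p[...,:].min(2)>110)&(W[...,2]>.185)&(W[...,2]<.27);m[180:245,327:385]=s[180:245,327:385]
cs=max(cv2.findContours(m,0,1)[0],key=cv2.contourArea);cl,r=cv2.minEnclosingCircle(cs);lp=ray("top",*cl,.2);print("lamp",cl,r,lp.round(4),np.linalg.norm((lp-ax)[:2]))
loc=np.array([[-105,166],[-105,-126],[115,135],[112,-42]])/1000
obs=np.array([fl[:2],fr[:2],ax[:2],lp[:2]])
def T(q,l):
    c,s=np.cos(q[2]),np.sin(q[2]);return l@np.array([[c,s],[-s,c]])+q[:2]
q=least_squares(lambda q:(T(q,loc)-obs).ravel(),[.55,0,0]).x
print("pose",q.round(4),"yaw",np.degrees(q[2]),"res mm",((T(q,loc)-obs)*1e3).round(1).tolist())
# rim residuals: dryer-frame extents of rim points
R=W[(W[...,2]>.034)&(W[...,2]<.044)]-[*q[:2],0];c,s=np.cos(q[2]),np.sin(q[2]);L=np.c_[R[:,0]*c+R[:,1]*s,-R[:,0]*s+R[:,1]*c]*1e3
for a,b,lo,hi in((0,1,-100,-85),(1,0,-115,-100),(1,0,100,115)):
    k=(L[:,a]>lo-8)&(L[:,a]<hi+8)&(abs(L[:,b])<70);print("rim",lo,k.sum(),L[k,a].mean().round(1),L[k,a].std().round(1))
q0=q
def inv(P):
    e=np.asarray(P)[:2]-q0[:2];return np.array([e[0]*c+e[1]*s,-e[0]*s+e[1]*c])*1e3
for u,v,h in((240,300,.04),(228,320,.068),(197,333,.04),(249,349,.04),(300,367,.04),(259,401,.04)):
    P=ray("top",*c4(u,v),h);print("cyl top",P.round(4),inv(P).round(1))
for u,v,h in((301.2,269.6,.068),(312.6,276.5,.04),(300,281.9,.04),(286.7,288.2,.04),(301.4,292.8,.04)):
    P=ray("side",u,v,h);print("cyl side",P.round(4),inv(P).round(1))
# note side blobs include bright sides
def tri(pt,ps):
    A=[];B=[]
    for n,(u,v) in(("top",pt),("side",ps)):
        a=ray(n,u,v,0);b=ray(n,u,v,.3);e=(b-a)/np.linalg.norm(b-a);M=np.eye(3)-np.outer(e,e);A.append(M);B.append(M@a)
    return np.linalg.lstsq(np.vstack(A),np.hstack(B),rcond=None)[0]
K=tri(c4(225,130),(235+308/3-.33,170+68/3-.33));print("knob",K.round(4),inv(K).round(1))
for nm,u,v,h in(("amber cap",391.6,262.9,.118),("timer",261.9,272.3,.018),("vial",377.5,291.1,.049)):
    print(nm,inv(ray("top",u,v,h)).round(1))
import json;json.dump(q.tolist(),open("pose.json","w"))
E
```

```text
plate FL FR [0.4544 0.1396 0.01  ] [ 0.4519 -0.1494  0.01  ] 0.28898620178975093
disc (289.41876220703125, 204.76535034179688) 25.623865127563477
axis [0.6741 0.1075 0.207 ]
lamp (351.9285583496094, 214.2142791748047) 26.94014549255371 [ 0.6684 -0.0682  0.2   ] 0.17572015010868802
pose [ 0.5576 -0.0258 -0.0096] yaw -0.5506422906736077 res mm [[-0.2, 1.6], [-0.5, -1.4], [-0.2, 0.6], [0.8, -0.7]]
rim -100 79 -91.7 1.7
rim -115 79 -107.6 1.7
rim 100 88 106.3 4.5
cyl top [0.6056 0.0285 0.04  ] [47.5 54.8]
cyl top [0.5831 0.0353 0.068 ] [24.9 61.3]
cyl top [0.5761 0.0585 0.04  ] [17.6 84.5]
cyl top [0.5681 0.0174 0.04  ] [10.  43.3]
cyl top [ 0.5585 -0.023   0.04  ] [0.8 2.8]
cyl top [0.5288 0.0054 0.04  ] [-29.1  30.9]
cyl side [0.5749 0.028  0.068 ] [16.8 54. ]
cyl side [0.6045 0.0254 0.04  ] [46.3 51.6]
cyl side [0.5675 0.015  0.04  ] [ 9.4 40.9]
cyl side [0.5289 0.0022 0.04  ] [-29.   27.8]
cyl side [ 0.5585 -0.0256  0.04  ] [0.9 0.3]
knob [0.6713 0.0467 0.2644] [113.   73.6]
amber cap [   3.7 -174.6]
timer [-54.6 206.8]
vial [ -73.4 -149.9]
```

Dryer pose is fitted, with residuals under 2 mm. Cylinders in the dryer frame are A(47,53), E(17,84), B(10,42), D(1,2) and C(-29,29), with U(24,60) on top.

Plan:
- A and D stay where they are.
- U goes front right, B goes back right and C goes front middle.
- E is pushed forward to front left.
- The tool leans toward the robot to stay clear of the lamp.

```bash
cat > plan.py <<'E'
"""plan.py reset | 'x,y,z,tilt,yaw[,extra rows]' ... : waypoints in dryer mm/deg -> rows; stores the commanded pose."""
import sys,json,numpy as np
from scipy.spatial.transform import Rotation as Ro
from rig import readout
q=json.load(open("pose.json"))
def rot(t,y):
    t=np.radians(t);c,s=np.cos(t),np.sin(t)
    return Ro.from_euler("z",y,degrees=True)*Ro.from_matrix(np.array([[-c,0,s],[0,1,0],[-s,0,-c]]))
def save(p,R):json.dump([list(p),R.as_matrix().tolist()],open("cmd.json","w"))
s=readout.read_state()
if sys.argv[1]=="reset":
    save([.259,.569,.223],Ro.from_matrix(s["tcp_rot"]));sys.exit()
p0,M=json.load(open("cmd.json"));p0=np.array(p0);R0=Ro.from_matrix(M)
print("lag mm",((s["position"]-p0)*1e3).round(1),"deg",(np.degrees((R0.inv()*Ro.from_matrix(s["tcp_rot"])).as_rotvec())).round(1))
Rz=Ro.from_euler("z",q[2]);pp,pr=p0,R0;n=0;rows=[]
for w in sys.argv[1:]:
    v=[float(a) for a in w.split(",")];P=Rz.apply(np.array(v[:3])/1e3)+[q[0],q[1],0];R=rot(v[3],v[4])
    d=R0.inv().apply(P-p0)/.25;r=(R0.inv()*R).as_rotvec()/(np.pi/2)
    row=np.r_[d,r].round(3)
    k=int(np.ceil(max(np.linalg.norm(P-pp)/.049,np.degrees((pr.inv()*R).magnitude())/8.5,.5)))+int(v[5] if len(v)>5 else 0)
    n+=k;rows.append((k,row.tolist()));pp,pr=P,R
fp=p0+R0.apply(row[:3]*.25);fR=R0*Ro.from_rotvec(row[3:]*np.pi/2);save(fp,fR)
for k,r in rows:print(k,"x",r)
print("rows",n,"refused!" if max(abs(np.array([r for _,r in rows])).ravel())>1 else "")
E
python3 plan.py reset; python3 plan.py -110,170,160,20,0,1; 
```

```text
lag mm [-0.1 -0.9 -1.3] deg [0. 0. 0.]
11 x [-1.396, -1.226, 0.254, -0.049, -0.219, -0.269]
rows 11 refused!
```

```bash
python3 plan.py reset; python3 plan.py -190,375,190,10,0,0
```

```text
lag mm [-0.1 -0.9 -1.3] deg [0. 0. 0.]
6 x [-0.77, -0.607, 0.133, -0.025, -0.11, -0.272]
rows 6
```

Emit:
{"fn": "send_rows", "kwargs": {
  "moves": [
    [-0.77,-0.607,0.133,-0.025,-0.11,-0.272],
    [-0.77,-0.607,0.133,-0.025,-0.11,-0.272],
    [-0.77,-0.607,0.133,-0.025,-0.11,-0.272],
    [-0.77,-0.607,0.133,-0.025,-0.11,-0.272],
    [-0.77,-0.607,0.133,-0.025,-0.11,-0.272],
    [-0.77,-0.607,0.133,-0.025,-0.11,-0.272],
    [-0.77,-0.607,0.133,-0.025,-0.11,-0.272]
  ],
  "grip": 0.6
}}

```text
time_s: 0.8
position: [0.3719, 0.3499, 0.1891]
tcp_rot: [[-0.985, 0.003, 0.174], [0.003, 1.0, 0.001], [-0.174, 0.002, -0.985]]
force: [0.3, 0.6, 0.7]
opening: 0.61
grasp_force: 0.0
```

```bash
python3 plan.py -80,175,130,20,0
```

```text
lag mm [ 0.7 -1.1 -0.9] deg [-0.1 -0.   0.2]
5 x [-0.384, -0.805, 0.311, 0.0, -0.111, 0.0]
rows 5
```

Emit:
{"fn": "send_rows", "kwargs": {
  "moves": [
    [-0.384,-0.805,0.311,0,-0.111,0],
    [-0.384,-0.805,0.311,0,-0.111,0],
    [-0.384,-0.805,0.311,0,-0.111,0],
    [-0.384,-0.805,0.311,0,-0.111,0],
    [-0.384,-0.805,0.311,0,-0.111,0]
  ]
}}

```text
time_s: 1.3
position: [0.4812, 0.1495, 0.1289]
tcp_rot: [[-0.939, -0.003, 0.344], [-0.002, 1.0, 0.003], [-0.344, 0.002, -0.939]]
force: [0.5, 0.4, -0.1]
opening: 0.599
grasp_force: 0.0
```

```bash
python3 plan.py 28,60,85,20,0,1 28,60,49,20,0,2
```

```text
lag mm [ 1.8 -0.4 -1.2] deg [-0.1 -0.1 -0.1]
5 x [-0.34, -0.464, 0.316, 0.0, 0.0, 0.0]
3 x [-0.29, -0.464, 0.451, 0.0, 0.0, 0.0]
rows 8
```

Emit:
{"fn": "send_rows", "kwargs": {
  "moves": [
    [-0.34,-0.464,0.316,0,0,0],
    [-0.34,-0.464,0.316,0,0,0],
    [-0.34,-0.464,0.316,0,0,0],
    [-0.34,-0.464,0.316,0,0,0],
    [-0.34,-0.464,0.316,0,0,0],
    [-0.29,-0.464,0.451,0,0,0],
    [-0.29,-0.464,0.451,0,0,0],
    [-0.29,-0.464,0.451,0,0,0]
  ]
}}

```text
time_s: 2.1
position: [0.5852, 0.036, 0.0478]
tcp_rot: [[-0.94, -0.003, 0.341], [-0.002, 1.0, 0.003], [-0.341, 0.002, -0.94]]
force: [-0.2, 0.6, -0.0]
opening: 0.6
grasp_force: 0.0
```

```bash
python3 - <<'E'
from h import *
p,d=viewer.capture("side");a=cv2.resize(p[190:330,225:375],None,fx=3.6,fy=3.6,interpolation=2)
p,d=viewer.capture("top");b=cv2.resize(p[170:310,285:355],None,fx=3.6,fy=3.6,interpolation=2)
cv2.imwrite("pics/u1.png",np.hstack([a,b])[:,:,::-1])
E
```

```text
(no output)
```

View pics/u1.png

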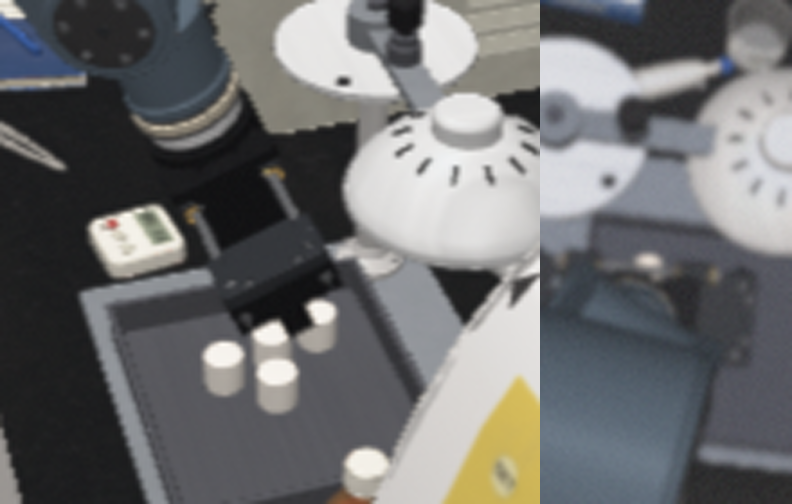

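The gripper straddles the upper cylinder (crop about (275,310)), clear of the lamp. Now I close.

Emit:
{"fn": "send_rows", "kwargs": {
  "moves": [
    [0,0,0,0,0,0],
    [0,0,0,0,0,0],
    [0,0,0,0,0,0],
    [0,0,0,0,0,0]
  ],
  "grip": 0
}}

```text
time_s: 2.6
position: [0.5867, 0.0338, 0.0485]
tcp_rot: [[-0.939, -0.001, 0.344], [-0.0, 1.0, 0.002], [-0.344, 0.002, -0.939]]
force: [-0.1, 0.9, 0.7]
opening: 0.321
grasp_force: 0.4
```

```bash
python3 plan.py 28,60,85,20,0 -40,-40,80,20,0 -42,-54,40,20,0,0 -42,-54,23.5,20,0,2
```

```text
lag mm [ 0.6 -0.1 -0.5] deg [-0.1 -0.1  0. ]
1 x [-0.05, 0.0, -0.135, 0.0, 0.0, 0.0]
3 x [0.217, -0.397, -0.211, 0.0, 0.0, 0.0]
1 x [0.279, -0.453, -0.064, 0.0, 0.0, 0.0]
3 x [0.302, -0.453, -0.002, 0.0, 0.0, 0.0]
rows 8
```

Emit:
{"fn": "send_rows", "kwargs": {
  "moves": [
    [0,0,0,0,0,0],
    [0,0,0,0,0,0],
    [-0.05,0,-0.135,0,0,0],
    [-0.05,0,-0.135,0,0,0],
    [0.217,-0.397,-0.211,0,0,0],
    [0.217,-0.397,-0.211,0,0,0],
    [0.217,-0.397,-0.211,0,0,0],
    [0.279,-0.453,-0.064,0,0,0],
    [0.279,-0.453,-0.064,0,0,0],
    [0.302,-0.453,-0.002,0,0,0],
    [0.302,-0.453,-0.002,0,0,0],
    [0.302,-0.453,-0.002,0,0,0]
  ]
}}

```text
time_s: 3.8
position: [0.5267, -0.0773, 0.0338]
tcp_rot: [[-0.949, 0.001, 0.316], [0.0, 1.0, -0.003], [-0.316, -0.003, -0.949]]
force: [0.4, 0.3, -0.9]
opening: 0.314
grasp_force: 30.0
```

```bash
python3 plan.py -42,-54,23.5,20,0,4 -46,-54,75,20,0
```

```text
lag mm [11.6  2.  10.2] deg [0.2 1.6 0.1]
5 x [0.0, -0.0, 0.0, 0.0, 0.0, 0.0]
2 x [-0.055, 0.0, -0.199, 0.0, 0.0, 0.0]
rows 7
```

Emit:
{"fn": "send_rows", "kwargs": {
  "moves": [
    [0,0,0,0,0,0],
    [0,0,0,0,0,0]
  ]
}}

```text
time_s: 4.0
position: [0.5268, -0.0775, 0.0347]
tcp_rot: [[-0.948, 0.002, 0.318], [0.001, 1.0, -0.004], [-0.318, -0.003, -0.948]]
force: [-0.2, 0.6, -0.9]
opening: 0.317
grasp_force: 30.0
```

```bash
python3 - <<'E'
from rig import readout
s=readout.read_state();print(s["position"],s["tcp_rot"].round(3).tolist(),s["joint_positions"].round(1),s["force"].round(1))
E
```

```text
[ 0.52679399 -0.07751392  0.03466453] [[-0.948, 0.002, 0.318], [0.001, 1.0, -0.004], [-0.318, -0.003, -0.948]] [ -24.8   39.3  117.5   50.4    9.7 -163.5] [-0.2  0.6 -0.9]
```

The wrist is near singular (j5≈10°, j6 at its limit). The lean should point along the base azimuth, so I'll yaw to match and place slightly farther back.

```bash
sed -i 's/^p0,M=json/if sys.argv[1]=="sync":\n    save(s["position"]+[0,0,.001],Ro.from_matrix(s["tcp_rot"]));sys.argv.pop(1)\np0,M=json/' plan.py
python3 plan.py sync -15,-54,60,20,-9,4
```

```text
lag mm [ 0.  0. -1.] deg [0. 0. 0.]
6 x [-0.089, -0.009, -0.073, 0.031, -0.016, 0.094]
rows 6
```

Emit:
{"fn": "send_rows", "kwargs": {
  "moves": [
    [-0.089,-0.009,-0.073,0.031,-0.016,0.094],
    [-0.089,-0.009,-0.073,0.031,-0.016,0.094],
    [-0.089,-0.009,-0.073,0.031,-0.016,0.094],
    [-0.089,-0.009,-0.073,0.031,-0.016,0.094],
    [-0.089,-0.009,-0.073,0.031,-0.016,0.094],
    [-0.089,-0.009,-0.073,0.031,-0.016,0.094]
  ]
}}

```text
time_s: 4.6
position: [0.5416, -0.0801, 0.0585]
tcp_rot: [[-0.928, 0.158, 0.336], [0.149, 0.987, -0.054], [-0.341, -0.0, -0.94]]
force: [0.2, -0.4, -0.2]
opening: 0.313
grasp_force: 30.0
```

```bash
python3 -c "
from rig import readout
s=readout.read_state();print(s['joint_positions'].round(1))"; python3 plan.py -20,-54,23.5,20,-9,3
```

```text
[ -22.7   36.6  116.    30.3    9.2 -132.8]
lag mm [-0.5 -0.4 -1.6] deg [-0.   0.1  0.1]
4 x [0.068, -0.003, 0.131, -0.0, -0.0, -0.0]
rows 4
```

Emit:
{"fn": "send_rows", "kwargs": {
  "moves": [
    [0.034,-0.002,0.065,0,0,0],
    [0.068,-0.003,0.131,0,0,0],
    [0.068,-0.003,0.131,0,0,0],
    [0.068,-0.003,0.131,0,0,0]
  ]
}}

```text
time_s: 5.0
position: [0.5375, -0.0802, 0.0222]
tcp_rot: [[-0.93, 0.16, 0.332], [0.151, 0.987, -0.054], [-0.336, -0.0, -0.942]]
force: [0.3, -0.5, -0.3]
opening: 0.314
grasp_force: 30.0
```

Emit:
{"fn": "send_rows", "kwargs": {
  "moves": [
    [0,0,0,0,0,0],
    [0,0,0,0,0,0],
    [0,0,0,0,0,0],
    [-0.002,-0.012,-0.24,0.022,0,0.062],
    [-0.002,-0.012,-0.24,0.022,0,0.062],
    [-0.002,-0.012,-0.24,0.022,0,0.062],
    [-0.002,-0.012,-0.24,0.022,0,0.062]
  ],
  "grip": 0.5
}}

```text
time_s: 5.7
position: [0.5184, -0.0801, 0.0806]
tcp_rot: [[-0.909, 0.259, 0.327], [0.243, 0.966, -0.089], [-0.339, -0.001, -0.941]]
force: [0.2, -0.8, 0.1]
opening: 0.5
grasp_force: 0.0
```

```bash
python3 plan.py sync -29,29,85,0,0,3 -29,29,17,0,0,2
```

```text
lag mm [ 0.  0. -1.] deg [0. 0. 0.]
6 x [0.038, 0.334, -0.029, -0.03, 0.219, -0.165]
4 x [0.131, 0.334, 0.227, -0.03, 0.219, -0.165]
rows 10
```

Emit:
{"fn": "send_rows", "kwargs": {
  "moves": [
    [0.038,0.334,-0.029,-0.03,0.219,-0.165],
    [0.038,0.334,-0.029,-0.03,0.219,-0.165],
    [0.038,0.334,-0.029,-0.03,0.219,-0.165],
    [0.038,0.334,-0.029,-0.03,0.219,-0.165],
    [0.038,0.334,-0.029,-0.03,0.219,-0.165],
    [0.038,0.334,-0.029,-0.03,0.219,-0.165]
  ]
}}

```text
time_s: 6.3
position: [0.527, 0.0035, 0.0827]
tcp_rot: [[-1.0, 0.002, -0.002], [0.002, 1.0, 0.002], [0.002, 0.002, -1.0]]
force: [-0.2, 0.5, -0.6]
opening: 0.497
grasp_force: 0.0
```

```bash
python3 plan.py sync -29,29,85,0,0 -29,29,18,0,0,2; python3 - <<'E'
from h import *
s=readout.read_state();print(s["joint_positions"].round(1),s["time_s"])
E
```

```text
lag mm [ 0.  0. -1.] deg [ 0. -0.  0.]
1 x [-0.008, -0.0, -0.005, 0.001, -0.001, -0.001]
4 x [-0.008, -0.001, 0.263, 0.001, -0.001, -0.001]
rows 5 
[ -11.8   35.1  102.8    0.2   42.2 -101.8] 6.3
```

Emit:
{"fn": "send_rows", "kwargs": {
  "moves": [
    [-0.008,0,0.13,0,0,0],
    [-0.008,-0.001,0.263,0.001,-0.001,-0.001],
    [-0.008,-0.001,0.263,0.001,-0.001,-0.001],
    [-0.008,-0.001,0.263,0.001,-0.001,-0.001]
  ]
}}

```text
time_s: 6.7
position: [0.5292, 0.0034, 0.0172]
tcp_rot: [[-1.0, -0.0, -0.002], [-0.0, 1.0, 0.001], [0.002, 0.001, -1.0]]
force: [0.9, 0.6, 0.6]
opening: 0.499
grasp_force: 0.0
```

Emit:
{"fn": "send_rows", "kwargs": {
  "moves": [
    [0,0,0,0,0,0],
    [0,0,0,0,0,0],
    [0,0,0,0,0,0],
    [0,0,0,0,0,0]
  ],
  "grip": 0
}}

```text
time_s: 7.1
position: [0.5316, 0.0036, 0.0187]
tcp_rot: [[-1.0, -0.002, 0.003], [-0.002, 1.0, 0.0], [-0.003, 0.0, -1.0]]
force: [0.3, -0.2, 6.3]
opening: 0.313
grasp_force: 30.0
```

```bash
python3 plan.py -29,29,25,0,0 -55,14,25,0,0,1 -55,14,19,0,0,2
```

```text
lag mm [2.8 0.2 0.8] deg [ 0.  -0.2 -0.1]
1 x [-0.0, 0.0, -0.028, 0.0, -0.0, -0.0]
2 x [0.104, -0.059, -0.028, 0.0, -0.0, -0.0]
3 x [0.104, -0.059, -0.004, 0.0, -0.0, -0.0]
rows 6
```

Emit:
{"fn": "send_rows", "kwargs": {
  "moves": [
    [0,0,-0.028,0,0,0],
    [0.052,-0.03,-0.028,0,0,0],
    [0.104,-0.059,-0.028,0,0,0],
    [0.104,-0.059,-0.028,0,0,0],
    [0.104,-0.059,-0.004,0,0,0],
    [0.104,-0.059,-0.004,0,0,0],
    [0.104,-0.059,-0.004,0,0,0]
  ]
}}

```text
time_s: 7.8
position: [0.5063, -0.0114, 0.0185]
tcp_rot: [[-1.0, -0.002, 0.003], [-0.002, 1.0, -0.0], [-0.003, -0.0, -1.0]]
force: [-0.2, -1.4, 2.4]
opening: 0.313
grasp_force: 30.2
```

```bash
python3 plan.py -55,14,19,0,0,3 -55,14,90,0,0,1
```

```text
lag mm [ 3.5 -0.1 -0.5] deg [ 0.1 -0.2 -0.2]
4 x [0.0, 0.0, -0.0, 0.0, -0.0, -0.0]
3 x [0.0, 0.0, -0.284, 0.0, -0.0, -0.0]
rows 7
```

Emit:
{"fn": "send_rows", "kwargs": {
  "moves": [
    [0,0,0,0,0,0],
    [0,0,0,0,0,0],
    [0,0,0,0,0,0],
    [0,0,-0.284,0,0,0],
    [0,0,-0.284,0,0,0],
    [0,0,-0.284,0,0,0]
  ],
  "grip": 0.5
}}

```text
time_s: 8.4
position: [0.5071, -0.0115, 0.0917]
tcp_rot: [[-1.0, -0.002, 0.006], [-0.002, 1.0, -0.001], [-0.006, -0.001, -1.0]]
force: [1.1, 0.8, -0.2]
opening: 0.498
grasp_force: 0.0
```

```bash
cat > cyl.py <<'E'
from h import *
import json,sys
q=json.load(open("pose.json"));c,s=np.cos(q[2]),np.sin(q[2])
def inv(P):
    e=np.asarray(P)[:2]-q[:2];return (np.array([e[0]*c+e[1]*s,-e[0]*s+e[1]*c])*1e3).round(1)
for n in("top","side"):
    p,d=viewer.capture(n);W=cloud(n,d);zz=W[...,2]
    # lit top faces at cylinder height, inside the pan
    L=np.stack([(W[...,0]-q[0])*c+(W[...,1]-q[1])*s,-(W[...,0]-q[0])*s+(W[...,1]-q[1])*c],-1)
    for lo,hi in((.034,.046),(.055,.075)):
        m=((p.min(2)>140)&(zz>lo)&(zz<hi)&(abs(L[...,0])<95)&(abs(L[...,1])<110)).astype(np.uint8)
        nn,l,st,ce=cv2.connectedComponentsWithStats(m,connectivity=4)
        for i in range(1,nn):
            if st[i,4]>12:print(n,"z",np.median(zz[l==i]).round(3),"area",st[i,4],inv(ray(n,*ce[i],.04)))
E
python3 cyl.py;python3 -c "
from rig import readout
s=readout.read_state();print(s['joint_positions'].round(1))"
```

```text
top z 0.04 area 39 [376.    5.7]
top z 0.04 area 37 [353.8 -79.8]
top z 0.043 area 125 [302.  137.7]
top z 0.04 area 14 [253.5  -5. ]
top z 0.038 area 26 [ 120.9 -941. ]
top z 0.066 area 54 [667.9 290.3]
top z 0.066 area 36 [670.3 190.7]
top z 0.064 area 19 [ 676.6 -547.4]
top z 0.065 area 51 [ 677.4 -636.9]
top z 0.064 area 26 [446.1 958.1]
top z 0.066 area 42 [394.    9.9]
top z 0.061 area 275 [349.6 138.3]
top z 0.064 area 59 [369.2 -84.9]
top z 0.066 area 13 [ 303.7 -105.8]
top z 0.071 area 136 [ 344.9 -942.9]
top z 0.064 area 23 [258.8 -15.8]
top z 0.07 area 14 [ 263.8 -947.4]
top z 0.067 area 22 [ -16.2 -272.8]
top z 0.067 area 26 [ -11.3 -338.5]
top z 0.066 area 19 [  -5.5 -419. ]
top z 0.069 area 17 [   0.6 -494.4]
top z 0.071 area 22 [  12.1 -638. ]
side z 0.039 area 22 [ 515.2 1544.2]
side z 0.04 area 132 [1024.   344.3]
side z 0.042 area 63 [301.2 158.4]
side z 0.039 area 67 [46.8 50.2]
side z 0.039 area 67 [ 9.8 38.4]
side z 0.038 area 76 [ 1.3 -2.7]
side z 0.038 area 80 [-53.7   8.6]
side z 0.038 area 86 [-24.3 -59.1]
side z 0.041 area 25 [ -75.7 -158.4]
side z 0.039 area 33 [ -76.4 -212. ]
side z 0.04 area 69 [ -66.3 -318.5]
side z 0.064 area 143 [ 665.5 2144.4]
side z 0.07 area 17 [ 380.8 1885.6]
side z 0.073 area 19 [ 125.1 1644.5]
side z 0.069 area 19 [ 224.3 1430.2]
side z 0.065 area 277 [1054.4  383.6]
side z 0.062 area 124 [676.5 355.1]
side z 0.063 area 162 [678.2 213.7]
side z 0.073 area 45 [324.4 350.7]
side z 0.061 area 148 [356.1 172.1]
side z 0.065 area 614 [  -5.  -373.5]
side z 0.064 area 42 [ 405.4 -619.8]
[-1.400e+01  3.320e+01  1.059e+02  1.000e-01  4.080e+01 -1.041e+02]
```

Emit:
{"fn": "send_rows", "kwargs": {
  "moves": [
    [0.08,0,0,0,0,1],
    [0.08,0,0,0,0,1],
    [0.08,0,0,0,0,1],
    [0.08,0,0,0,0,1],
    [0.08,0,0,0,0,1],
    [0.08,0,0,0,0,1],
    [0.08,0,0,0,0,1],
    [0.08,0,0,0,0,1],
    [0.08,0,0,0,0,1],
    [0.08,0,0,0,0,1],
    [0.08,0,0,0,0,1],
    [0.08,0,0,0,0,1]
  ],
  "grip": 0.45
}}

```text
time_s: 9.7
position: [0.484, -0.011, 0.0883]
tcp_rot: [[-0.002, 1.0, -0.002], [1.0, 0.002, 0.001], [0.001, -0.002, -1.0]]
force: [0.4, 0.5, 0.1]
opening: 0.445
grasp_force: 0.0
```

```bash
sed -i 's/<95)/<.095)/;s/<110)/<.11)/' cyl.py; FLIP=1 python3 plan.py sync -40,42,85,10,30,1 ; python3 -c "
from rig import readout
s=readout.read_state();print(s['joint_positions'].round(1))"
```

```text
lag mm [ 0.  0. -1.] deg [-0. -0. -0.]
9 x [0.11, 0.136, 0.017, -0.06, 0.101, 0.666]
rows 9 
[-1.460e+01  3.240e+01  1.088e+02  1.000e-01  3.890e+01 -1.470e+01]
```

Emit:
{"fn": "send_rows", "kwargs": {
  "moves": [
    [0.11,0.136,0.017,-0.06,0.101,0.666],
    [0.11,0.136,0.017,-0.06,0.101,0.666],
    [0.11,0.136,0.017,-0.06,0.101,0.666],
    [0.11,0.136,0.017,-0.06,0.101,0.666],
    [0.11,0.136,0.017,-0.06,0.101,0.666],
    [0.11,0.136,0.017,-0.06,0.101,0.666],
    [0.11,0.136,0.017,-0.06,0.101,0.666],
    [0.11,0.136,0.017,-0.06,0.101,0.666],
    [0.11,0.136,0.017,-0.06,0.101,0.666]
  ]
}}

```text
time_s: 10.6
position: [0.5185, 0.0164, 0.0847]
tcp_rot: [[0.851, 0.503, 0.152], [0.495, -0.865, 0.086], [0.175, 0.002, -0.985]]
force: [0.1, 0.5, 0.0]
opening: 0.448
grasp_force: 0.0
```

```bash
FLIP=1 python3 plan.py sync 14,44,80,27,30,2 ; python3 -c "
from rig import readout
s=readout.read_state();print(s['joint_positions'].round(1))"
```

```text
lag mm [ 0.  0. -1.] deg [ 0. -0. -0.]
4 x [0.182, 0.102, 0.056, 0.0, 0.188, 0.002]
rows 4 
[-14.8  32.8 110.8  14.2  29.9  33. ]
```

Emit:
{"fn": "send_rows", "kwargs": {
  "moves": [
    [0.182,0.102,0.056,0,0.188,0.002],
    [0.182,0.102,0.056,0,0.188,0.002],
    [0.182,0.102,0.056,0,0.188,0.002],
    [0.182,0.102,0.056,0,0.188,0.002],
    [0.182,0.102,0.056,0,0.188,0.002]
  ]
}}

```text
time_s: 11.1
position: [0.569, 0.019, 0.0774]
tcp_rot: [[0.774, 0.498, 0.39], [0.443, -0.867, 0.229], [0.452, -0.004, -0.892]]
force: [-6.2, 1.1, -1.3]
opening: 0.451
grasp_force: 0.0
```

```bash
FLIP=1 python3 plan.py sync 14,44.5,48,27,30,0 14,44.5,21,27,30,2; python3 -c "
from rig import readout
s=readout.read_state();print(s['joint_positions'].round(1))"
```

```text
lag mm [ 0.  0. -1.] deg [-0. -0.  0.]
1 x [-0.046, 0.008, 0.113, -0.002, 0.001, -0.002]
3 x [-0.095, 0.009, 0.209, -0.002, 0.001, -0.002]
rows 4 
[-20.6  36.4 114.6  62.3  23.4 -17.5]
```

```bash
python3 - <<'E'
from h import *
print(readout.read_state()["force"])
p,d=viewer.capture("side");a=cv2.resize(p[170:330,215:375],None,fx=3.4,fy=3.4,interpolation=2)
p,d=viewer.capture("top");b=cv2.resize(p[170:330,270:340],None,fx=3.4,fy=3.4,interpolation=2)
cv2.imwrite("pics/b1.png",np.hstack([a,b])[:,:,::-1]);print(readout.read_state()["force"],readout.read_state()["position"])
E
python3 cyl.py
```

```text
[-6.17555905  1.07807814 -1.27543223]
[-7.40982665 -0.42940042 -3.05952119] [0.56901738 0.01925487 0.07757242]
top z 0.04 area 56 [47.9 54. ]
top z 0.04 area 18 [27.5 81.1]
side z 0.037 area 27 [51.  43.6]
side z 0.039 area 70 [ 9.9 38.2]
side z 0.038 area 78 [ 1.  -2.9]
side z 0.039 area 75 [-53.4   9.2]
side z 0.038 area 85 [-24.3 -59.1]
```

View pics/b1.png

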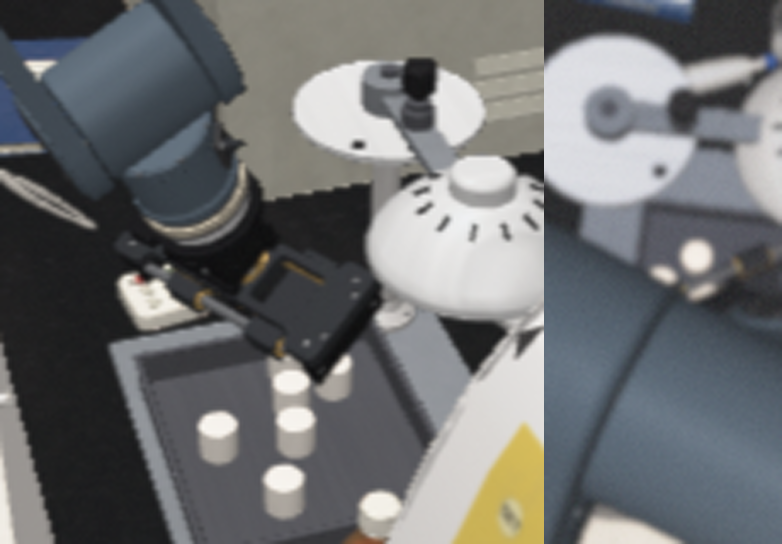

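The gripper's right end touches the lamp edge (crop about (375,290)). I'll back off and come in along the tool axis instead.

```bash
FLIP=1 python3 plan.py sync -14,28.5,84,27,30,1 14,44.5,21.5,27,30,2
```

```text
lag mm [ 0.  0. -1.] deg [-0.  0.  0.]
2 x [-0.097, 0.007, -0.073, -0.002, 0.002, -0.002]
4 x [-0.095, 0.009, 0.208, -0.002, 0.002, -0.002]
rows 6
```

Emit:
{"fn": "send_rows", "kwargs": {
  "moves": [
    [-0.097,0.007,-0.073,0,0,0],
    [-0.097,0.007,-0.073,0,0,0],
    [-0.096,0.008,0.068,0,0,0],
    [-0.095,0.009,0.14,-0.002,0.002,-0.002],
    [-0.095,0.009,0.208,-0.002,0.002,-0.002],
    [-0.095,0.009,0.208,-0.002,0.002,-0.002],
    [-0.095,0.009,0.208,-0.002,0.002,-0.002]
  ]
}}

```text
time_s: 12.0
position: [0.5764, 0.0174, 0.0223]
tcp_rot: [[0.769, 0.5, 0.399], [0.447, -0.866, 0.225], [0.458, 0.006, -0.889]]
force: [-0.6, -0.4, -0.3]
opening: 0.449
grasp_force: 0.0
```

```bash
python3 cyl.py; FLIP=1 python3 plan.py 14,44.5,21.5,27,30
```

```text
side z 0.039 area 17 [17.8 83.4]
side z 0.038 area 78 [-53.5   8.9]
side z 0.038 area 42 [-2.  -7.7]
side z 0.039 area 84 [-23.9 -58.8]
lag mm [ 4.3 -1.6  1.6] deg [-0.4  0.3 -0.1]
1 x [0.0, 0.0, -0.0, 0.0, -0.0, 0.0]
rows 1
```

```bash
FLIP=1 python3 plan.py sync 14,44.5,22,27,30
```

```text
lag mm [ 0.  0. -1.] deg [0. 0. 0.]
1 x [-0.014, -0.014, 0.002, 0.004, -0.003, 0.001]
rows 1
```

Emit:
{"fn": "send_rows", "kwargs": {
  "moves": [
    [-0.014,-0.01,0,0,0,0],
    [-0.014,-0.01,0,0,0,0]
  ]
}}

```text
time_s: 12.3
position: [0.5735, 0.0173, 0.0224]
tcp_rot: [[0.768, 0.498, 0.403], [0.445, -0.867, 0.224], [0.461, 0.008, -0.887]]
force: [2.3, 0.9, 3.1]
opening: 0.453
grasp_force: 1.6
```

Emit:
{"fn": "send_rows", "kwargs": {
  "moves": [
    [0,0,0,0,0,0],
    [0,0,0,0,0,0],
    [0,0,0,0,0,0],
    [0,0,0,0,0,0],
    [0,0,0,0,0,0]
  ],
  "grip": 0
}}

```text
time_s: 12.8
position: [0.5722, 0.0176, 0.0213]
tcp_rot: [[0.769, 0.498, 0.4], [0.445, -0.867, 0.224], [0.459, 0.006, -0.889]]
force: [-0.2, -0.0, 7.2]
opening: 0.314
grasp_force: 30.3
```

```bash
 FLIP=1 python3 plan.py sync 4,39,44,27,30,1 -22,10,70,27,0,2; python3 -c "
from rig import readout
s=readout.read_state();print(s['joint_positions'].round(1))"
```

```text
lag mm [ 0.  0. -1.] deg [-0. -0.  0.]
2 x [0.0, -0.004, -0.097, 0.004, -0.003, 0.0]
6 x [-0.084, 0.044, -0.258, -0.148, -0.004, 0.297]
rows 8 
[-20.6  43.7 115.5  83.5  20.7 -40.2]
```

Emit:
{"fn": "send_rows", "kwargs": {
  "moves": [
    [0,-0.004,-0.05,0,0,0],
    [0,-0.004,-0.097,0,0,0],
    [-0.084,0.044,-0.258,-0.148,-0.004,0.297],
    [-0.084,0.044,-0.258,-0.148,-0.004,0.297],
    [-0.084,0.044,-0.258,-0.148,-0.004,0.297],
    [-0.084,0.044,-0.258,-0.148,-0.004,0.297],
    [-0.084,0.044,-0.258,-0.148,-0.004,0.297],
    [-0.084,0.044,-0.258,-0.148,-0.004,0.297]
  ]
}}

```text
time_s: 13.6
position: [0.5349, -0.0151, 0.0681]
tcp_rot: [[0.892, 0.004, 0.452], [0.003, -1.0, 0.002], [0.452, -0.0, -0.892]]
force: [-0.2, 0.0, -0.1]
opening: 0.313
grasp_force: 30.0
```

```bash
 FLIP=1 python3 plan.py sync 23,-36,85,27,-10,3; python3 -c "
from rig import readout
s=readout.read_state();print(s['joint_positions'].round(1))"
```

```text
lag mm [ 0.  0. -1.] deg [0. 0. 0.]
5 x [0.19, 0.188, 0.025, -0.051, 0.002, 0.101]
rows 5 
[-18.5  36.4 122.8 120.1   9.6 -47.2]
```

Emit:
{"fn": "send_rows", "kwargs": {
  "moves": [
    [0.19,0.188,0.025,-0.051,0.002,0.101],
    [0.19,0.188,0.025,-0.051,0.002,0.101],
    [0.19,0.188,0.025,-0.051,0.002,0.101],
    [0.19,0.188,0.025,-0.051,0.002,0.101],
    [0.19,0.188,0.025,-0.051,0.002,0.101],
    [0.19,0.188,0.025,-0.051,0.002,0.101]
  ]
}}

```text
time_s: 14.2
position: [0.5817, -0.0642, 0.0846]
tcp_rot: [[0.876, -0.176, 0.45], [-0.156, -0.984, -0.081], [0.457, 0.001, -0.89]]
force: [0.0, 0.4, -1.8]
opening: 0.313
grasp_force: 30.0
```

```bash
 FLIP=1 python3 plan.py sync 54.5,-43,23,27,-10,3; python3 -c "
from rig import readout
s=readout.read_state();print(s['joint_positions'].round(1))"
```

```text
lag mm [ 0.  0. -1.] deg [-0.  0.  0.]
5 x [-0.006, -0.001, 0.278, 0.001, -0.002, -0.001]
rows 5 
[-19.5  35.3 115.4  60.5   4.9  21.2]
```

Emit:
{"fn": "send_rows", "kwargs": {
  "moves": [
    [-0.002,0,0.1,0,0,0],
    [-0.004,0,0.19,0,0,0],
    [-0.006,-0.001,0.278,0,0,0],
    [-0.006,-0.001,0.278,0,0,0],
    [-0.006,-0.001,0.278,0,0,0]
  ]
}}

```text
time_s: 14.7
position: [0.6102, -0.0681, 0.0231]
tcp_rot: [[0.876, -0.174, 0.449], [-0.156, -0.985, -0.079], [0.456, -0.001, -0.89]]
force: [0.0, -0.2, -1.0]
opening: 0.311
grasp_force: 30.0
```

Emit:
{"fn": "send_rows", "kwargs": {
  "moves": [
    [0,0,0,0,0,0],
    [0,0,0,0,0,0],
    [0,0,0,0,0,0],
    [0,0,-0.15,0,0,0],
    [0,0,-0.3,0,0,0],
    [0,0,-0.3,0,0,0]
  ],
  "grip": 0.5
}}

```text
time_s: 15.3
position: [0.5916, -0.0613, 0.0652]
tcp_rot: [[0.875, -0.171, 0.454], [-0.156, -0.985, -0.069], [0.459, -0.01, -0.888]]
force: [0.4, 0.1, 0.1]
opening: 0.501
grasp_force: 0.0
```

```bash
 python3 cyl.py; FLIP=1 python3 plan.py sync -20,30,80,30,-10,3; python3 -c "
from rig import readout
s=readout.read_state();print(s['joint_positions'].round(1))"
```

```text
top z 0.039 area 23 [ 58.1 -43.5]
side z 0.039 area 26 [17.6 75.8]
side z 0.039 area 79 [-53.6   8.5]
side z 0.038 area 67 [ 49.6 -46.8]
side z 0.037 area 19 [-28.9 -30.1]
side z 0.038 area 86 [-24.3 -58.6]
lag mm [ 0.  0. -1.] deg [ 0.  0. -0.]
5 x [-0.205, -0.223, -0.162, -0.006, 0.029, -0.0]
rows 5 
[-19.2  38.  114.6  86.1   4.8  -4.2]
```

Emit:
{"fn": "send_rows", "kwargs": {
  "moves": [
    [-0.205,-0.223,-0.162,-0.006,0.029,0],
    [-0.205,-0.223,-0.162,-0.006,0.029,0],
    [-0.205,-0.223,-0.162,-0.006,0.029,0],
    [-0.205,-0.223,-0.162,-0.006,0.029,0],
    [-0.205,-0.223,-0.162,-0.006,0.029,0]
  ],
  "grip": 0
}}

```text
time_s: 15.9
position: [0.5601, -0.0052, 0.0736]
tcp_rot: [[0.855, -0.161, 0.493], [-0.157, -0.986, -0.05], [0.494, -0.034, -0.869]]
force: [0.9, 0.1, -0.3]
opening: 0.129
grasp_force: 0.0
```

```bash
 python3 cyl.py; FLIP=1 python3 plan.py sync 12,87,100,30,-2,3; python3 -c "
from rig import readout
s=readout.read_state();print(s['joint_positions'].round(1))"
```

```text
top z 0.04 area 57 [47.7 54.4]
top z 0.04 area 61 [ 51.  -42.5]
top z 0.04 area 13 [29.6 83. ]
top z 0.039 area 22 [-26.4 -24.6]
side z 0.039 area 64 [46.6 50.6]
side z 0.038 area 79 [-53.8   8.7]
side z 0.038 area 154 [-22.8 -43.6]
side z 0.038 area 80 [ 49.1 -46.3]
lag mm [ 0.  0. -1.] deg [0. 0. 0.]
5 x [0.052, -0.269, -0.079, 0.021, 0.005, -0.081]
rows 5 
[-14.2  36.8 121.2 149.6   8.3 -63.2]
```

D was knocked to about (-25,-26), upright, too close to U. I'll straighten the tool, re-measure and mend that.

```bash
 FLIP=1 python3 plan.py sync -70,70,95,0,0,3
```

```text
lag mm [ 0.  0. -1.] deg [0. 0. 0.]
7 x [-0.229, -0.151, -0.219, 0.005, -0.328, -0.106]
rows 7
```

Emit:
{"fn": "send_rows", "kwargs": {
  "moves": [
    [-0.05,0,-0.15,0,0,0],
    [-0.229,-0.151,-0.219,0.005,-0.328,-0.106],
    [-0.229,-0.151,-0.219,0.005,-0.328,-0.106],
    [-0.229,-0.151,-0.219,0.005,-0.328,-0.106],
    [-0.229,-0.151,-0.219,0.005,-0.328,-0.106],
    [-0.229,-0.151,-0.219,0.005,-0.328,-0.106],
    [-0.229,-0.151,-0.219,0.005,-0.328,-0.106],
    [-0.229,-0.151,-0.219,0.005,-0.328,-0.106]
  ]
}}

```text
time_s: 16.8
position: [0.5099, 0.0549, 0.0978]
tcp_rot: [[0.925, -0.061, 0.376], [-0.102, -0.991, 0.091], [0.366, -0.123, -0.922]]
force: [0.5, -0.2, -0.4]
opening: 0.004
grasp_force: 0.0
```

```bash
 python3 cyl.py; python3 -c "
from rig import readout
s=readout.read_state();print(s['joint_positions'].round(1))"
```

```text
top z 0.041 area 56 [47.4 54.1]
top z 0.04 area 59 [ 50.8 -42.1]
top z 0.041 area 62 [19.4 83.8]
top z 0.038 area 46 [-17.2 -18.2]
top z 0.04 area 62 [-22.8 -55.1]
top z 0.04 area 35 [-57.4  14.1]
side z 0.038 area 62 [17.8 80.1]
side z 0.038 area 69 [46.3 49.6]
side z 0.038 area 77 [-53.3   8.9]
side z 0.038 area 155 [-22.7 -43.3]
side z 0.038 area 77 [ 49.3 -45.7]
[-12.4  30.7 121.7  55.7  11.9  29.1]
```

```bash
 FLIP=1 python3 plan.py sync -85,70,95,0,0,4
```

```text
lag mm [ 0.  0. -1.] deg [0. 0. 0.]
7 x [-0.141, 0.049, -0.045, -0.07, -0.245, -0.053]
rows 7
```

Emit:
{"fn": "send_rows", "kwargs": {
  "moves": [
    [-0.141,0.049,-0.045,-0.07,-0.245,-0.053],
    [-0.141,0.049,-0.045,-0.07,-0.245,-0.053],
    [-0.141,0.049,-0.045,-0.07,-0.245,-0.053],
    [-0.141,0.049,-0.045,-0.07,-0.245,-0.053],
    [-0.141,0.049,-0.045,-0.07,-0.245,-0.053],
    [-0.141,0.049,-0.045,-0.07,-0.245,-0.053],
    [-0.141,0.049,-0.045,-0.07,-0.245,-0.053],
    [-0.141,0.049,-0.045,-0.07,-0.245,-0.053],
    [-0.141,0.049,-0.045,-0.07,-0.245,-0.053]
  ]
}}

```text
time_s: 17.8
position: [0.4706, 0.046, 0.0934]
tcp_rot: [[1.0, -0.002, -0.004], [-0.002, -1.0, 0.003], [-0.004, -0.002, -1.0]]
force: [0.3, 0.1, -0.3]
opening: 0.005
grasp_force: 0.0
```

```bash
 python3 cyl.py; FLIP=1 python3 plan.py sync -50,-20,70,0,0,2; python3 -c "
from rig import readout
s=readout.read_state();print(s['joint_positions'].round(1))"
```

```text
top z 0.04 area 58 [46.9 54.4]
top z 0.04 area 59 [ 51.3 -42.5]
top z 0.039 area 22 [-13.8 -15.9]
top z 0.039 area 66 [-22.7 -54.7]
side z 0.039 area 63 [17.7 79.4]
side z 0.038 area 66 [46.7 50.1]
side z 0.039 area 75 [-53.6   9.4]
side z 0.038 area 68 [-20.1 -24.5]
side z 0.038 area 79 [ 49.4 -46.1]
side z 0.039 area 86 [-24.4 -59.2]
lag mm [ 0.  0. -1.] deg [ 0. -0.  0.]
5 x [0.146, 0.365, 0.097, -0.001, 0.002, -0.001]
rows 5 
[-8.100e+00  3.130e+01  1.101e+02  1.000e-01  3.880e+01  8.190e+01]
```

Emit:
{"fn": "send_rows", "kwargs": {
  "moves": [
    [0.073,0.18,0.05,0,0,0],
    [0.146,0.365,0.097,-0.001,0.002,-0.001],
    [0.146,0.365,0.097,-0.001,0.002,-0.001],
    [0.146,0.365,0.097,-0.001,0.002,-0.001],
    [0.146,0.365,0.097,-0.001,0.002,-0.001]
  ]
}}

```text
time_s: 18.4
position: [0.507, -0.0446, 0.0692]
tcp_rot: [[1.0, 0.0, -0.001], [0.0, -1.0, 0.001], [-0.001, -0.001, -1.0]]
force: [-0.9, 0.7, -0.6]
opening: 0.004
grasp_force: 0.0
```

```bash
FLIP=1 python3 plan.py sync -49.5,-20,18,0,0,1 -18,-20,18,0,0,5 -30,-20,18,0,0 -30,-20,75,0,0
```

```text
lag mm [ 0.  0. -1.] deg [0. 0. 0.]
3 x [0.004, 0.003, 0.209, -0.0, 0.001, 0.0]
6 x [0.13, 0.004, 0.209, -0.0, 0.001, 0.0]
1 x [0.082, 0.004, 0.209, -0.0, 0.001, 0.0]
2 x [0.082, 0.004, -0.019, -0.0, 0.001, 0.0]
rows 12
```

Emit:
{"fn": "send_rows", "kwargs": {
  "moves": [
    [0.004,0.003,0.15,0,0,0],
    [0.004,0.003,0.209,0,0,0],
    [0.004,0.003,0.209,0,0,0],
    [0.03,0.003,0.209,0,0,0],
    [0.055,0.003,0.209,0,0,0],
    [0.08,0.003,0.209,0,0,0],
    [0.105,0.003,0.209,0,0,0],
    [0.13,0.004,0.209,0,0,0],
    [0.13,0.004,0.209,0,0,0],
    [0.082,0.004,0.209,0,0,0],
    [0.082,0.004,-0.019,0,0,0],
    [0.082,0.004,-0.019,0,0,0]
  ]
}}

```text
time_s: 19.6
position: [0.5306, -0.0469, 0.0765]
tcp_rot: [[1.0, 0.0, 0.006], [0.0, -1.0, -0.002], [0.006, 0.002, -1.0]]
force: [1.1, -0.4, 0.0]
opening: 0.002
grasp_force: 0.0
```

```bash
python3 cyl.py; FLIP=1 python3 plan.py sync -30,-20,85,10,0
```

```text
top z 0.039 area 27 [51.5 57.3]
top z 0.04 area 45 [20.2 87.4]
side z 0.038 area 73 [-53.    9.5]
side z 0.037 area 67 [ 15.7 -20. ]
side z 0.038 area 78 [ 49.2 -46.4]
side z 0.039 area 87 [-24.3 -59.1]
lag mm [ 0.  0. -1.] deg [0. 0. 0.]
2 x [-0.011, -0.005, -0.034, 0.001, 0.108, 0.0]
rows 2
```

```bash
FLIP=1 python3 plan.py 2,-16,80,15,0,2 18,-16,20.5,15,0,2
```

```text
lag mm [ 2.8 -1.3 -9.5] deg [-0.1 -9.7  0. ]
3 x [0.123, -0.015, 0.042, -0.0, 0.055, 0.0]
4 x [0.144, -0.014, 0.288, -0.0, 0.055, 0.0]
rows 7
```

```bash
FLIP=1 python3 plan.py sync 2,-16,80,15,0,2 18,-16,20.5,15,0,2
```

```text
lag mm [ 0.  0. -1.] deg [0. 0. 0.]
4 x [0.117, -0.02, -0.013, 0.001, 0.163, 0.0]
4 x [0.18, -0.02, 0.225, 0.001, 0.163, 0.0]
rows 8
```

Emit:
{"fn": "send_rows", "kwargs": {
  "moves": [
    [0.117,-0.02,-0.013,0,0.163,0],
    [0.117,-0.02,-0.013,0,0.163,0],
    [0.117,-0.02,-0.013,0,0.163,0],
    [0.117,-0.02,-0.013,0,0.163,0],
    [0.15,-0.02,0.11,0.001,0.163,0],
    [0.18,-0.02,0.225,0.001,0.163,0],
    [0.18,-0.02,0.225,0.001,0.163,0],
    [0.18,-0.02,0.225,0.001,0.163,0]
  ],
  "grip": 0.5
}}

```text
time_s: 20.5
position: [0.5747, -0.0415, 0.0169]
tcp_rot: [[0.968, 0.001, 0.253], [0.0, -1.0, 0.002], [0.253, -0.002, -0.967]]
force: [-0.3, 0.4, 0.1]
opening: 0.495
grasp_force: 0.0
```

Emit:
{"fn": "send_rows", "kwargs": {
  "moves": [
    [0,0,0,0,0,0],
    [0,0,0,0,0,0],
    [0,0,0,0,0,0],
    [0,0,0,0,0,0],
    [0,0,0,0,0,0]
  ],
  "grip": 0
}}

```text
time_s: 21.0
position: [0.5738, -0.0413, 0.0183]
tcp_rot: [[0.967, 0.001, 0.254], [0.0, -1.0, 0.001], [0.254, -0.001, -0.967]]
force: [-0.9, 0.4, 3.3]
opening: 0.328
grasp_force: 29.4
```

```bash
FLIP=1 python3 plan.py sync 14,-12,27,15,0 6.5,4,27,15,0,2 6.5,4,21,15,0,2;  python3 -c "
from rig import readout
s=readout.read_state();print(s['joint_positions'].round(1))"
```

```text
lag mm [ 0.  0. -1.] deg [0. 0. 0.]
1 x [-0.001, -0.014, -0.032, -0.001, 0.003, 0.0]
3 x [-0.03, -0.078, -0.04, -0.001, 0.003, 0.0]
3 x [-0.036, -0.078, -0.016, -0.001, 0.003, 0.0]
rows 7 
[-17.7  42.  108.7  16.7  15.8  56.7]
```

Emit:
{"fn": "send_rows", "kwargs": {
  "moves": [
    [-0.001,-0.014,-0.032,0,0,0],
    [-0.03,-0.05,-0.04,0,0,0],
    [-0.03,-0.078,-0.04,0,0,0],
    [-0.03,-0.078,-0.04,0,0,0],
    [-0.035,-0.078,-0.012,0,0,0],
    [-0.035,-0.078,-0.012,0,0,0],
    [-0.035,-0.078,-0.012,0,0,0]
  ]
}}

```text
time_s: 21.7
position: [0.5649, -0.022, 0.0182]
tcp_rot: [[0.967, 0.0, 0.254], [0.0, -1.0, 0.001], [0.254, -0.001, -0.967]]
force: [0.8, 0.3, 0.2]
opening: 0.323
grasp_force: 29.6
```

Emit:
{"fn": "send_rows", "kwargs": {
  "moves": [
    [0,0,0,0,0,0],
    [0,0,0,0,0,0],
    [0,0,0,0,0,0],
    [0,0,-0.12,0,0,0],
    [0,0,-0.3,0,0,0],
    [0,0,-0.3,0,0,0]
  ],
  "grip": 0.45
}}

```text
time_s: 22.3
position: [0.5467, -0.0225, 0.0951]
tcp_rot: [[0.966, 0.001, 0.26], [0.001, -1.0, -0.001], [0.26, 0.001, -0.966]]
force: [0.4, -0.5, 0.1]
opening: 0.449
grasp_force: 0.0
```

```bash
python3 cyl.py; FLIP=1 python3 plan.py sync 5,87,105,30,-3,3;  python3 -c "
from rig import readout
s=readout.read_state();print(s['joint_positions'].round(1))"
```

```text
top z 0.04 area 50 [48.5 55.1]
top z 0.04 area 58 [ 51.1 -42. ]
side z 0.038 area 64 [46.8 50.2]
side z 0.037 area 64 [ 8.1 -2.2]
side z 0.039 area 73 [-53.1   9.7]
side z 0.038 area 77 [ 49.2 -46. ]
side z 0.038 area 83 [-24.4 -58.3]
lag mm [ 0.  0. -1.] deg [ 0.  0. -0.]
5 x [0.08, -0.334, -0.028, -0.013, 0.168, 0.031]
rows 5 
[-16.5  32.4 111.3  11.1  22.4  63.8]
```

```bash
FLIP=1 python3 plan.py sync 24,87,94,25,-4,4
```

```text
lag mm [ 0.  0. -1.] deg [ 0.  0. -0.]
6 x [0.142, -0.333, 0.034, -0.016, 0.113, 0.042]
rows 6
```

Emit:
{"fn": "send_rows", "kwargs": {
  "moves": [
    [0.142,-0.333,0.034,-0.016,0.113,0.042],
    [0.142,-0.333,0.034,-0.016,0.113,0.042],
    [0.142,-0.333,0.034,-0.016,0.113,0.042],
    [0.142,-0.333,0.034,-0.016,0.113,0.042],
    [0.142,-0.333,0.034,-0.016,0.113,0.042],
    [0.142,-0.333,0.034,-0.016,0.113,0.042]
  ],
  "grip": 0
}}

```text
time_s: 23.0
position: [0.5817, 0.0605, 0.0913]
tcp_rot: [[0.905, -0.071, 0.419], [-0.065, -0.997, -0.03], [0.42, -0.0, -0.908]]
force: [-0.3, -0.2, -0.4]
opening: 0.032
grasp_force: 0.0
```

```bash
FLIP=1 python3 plan.py sync 24,87,94,25,-4 59,87,21,25,-4,3; python3 -c "
from rig import readout
s=readout.read_state();print(s['joint_positions'].round(1))"; python3 cyl.py
```

```text
lag mm [ 0.  0. -1.] deg [-0.  0. -0.]
1 x [0.005, -0.002, -0.005, 0.0, 0.002, -0.001]
5 x [0.01, -0.011, 0.319, 0.0, 0.002, -0.001]
rows 6 
[ -5.3  34.3 113.2   3.7   7.7  85.2]
top z 0.04 area 14 [55.3 50.3]
top z 0.04 area 57 [ 50.8 -42.7]
top z 0.039 area 64 [-22.6 -54.8]
top z 0.04 area 58 [-52.4  13.2]
side z 0.038 area 62 [17.6 79.8]
side z 0.039 area 63 [46.6 50.6]
side z 0.036 area 65 [ 7.6 -1.7]
side z 0.038 area 77 [-53.6   9. ]
side z 0.039 area 78 [ 49.3 -46.1]
side z 0.039 area 80 [-24.1 -58.4]
```

Emit:
{"fn": "send_rows", "kwargs": {
  "moves": [
    [0.006,-0.005,0.1,0,0.002,0],
    [0.008,-0.008,0.21,0,0.002,0],
    [0.01,-0.011,0.319,0,0.002,-0.001],
    [0.01,-0.011,0.319,0,0.002,-0.001],
    [0.01,-0.011,0.319,0,0.002,-0.001]
  ]
}}

```text
time_s: 23.6
position: [0.6173, 0.0609, 0.0204]
tcp_rot: [[0.904, -0.07, 0.421], [-0.063, -0.998, -0.03], [0.422, 0.001, -0.906]]
force: [0.2, -0.3, 0.0]
opening: 0.006
grasp_force: 0.0
```

```bash
FLIP=1 python3 plan.py sync -3,86,22,25,-4; python3 cyl.py|grep side
```

```text
lag mm [ 0.  0. -1.] deg [ 0. -0.  0.]
2 x [-0.223, 0.02, -0.106, 0.0, 0.0, 0.0]
rows 2 
side z 0.038 area 43 [48.4 45.9]
side z 0.037 area 66 [ 8.2 -2.6]
side z 0.039 area 77 [-53.3   9. ]
side z 0.038 area 80 [ 48.8 -46.3]
side z 0.039 area 86 [-24.4 -59.1]
```

Nothing touched on the way down. Now I pull E gently forward.

Emit:
{"fn": "send_rows", "kwargs": {
  "moves": [
    [-0.022,0.002,-0.011,0,0,0],
    [-0.045,0.004,-0.021,0,0,0],
    [-0.067,0.006,-0.032,0,0,0],
    [-0.089,0.008,-0.042,0,0,0],
    [-0.112,0.01,-0.053,0,0,0],
    [-0.134,0.012,-0.064,0,0,0],
    [-0.156,0.014,-0.074,0,0,0],
    [-0.178,0.016,-0.085,0,0,0],
    [-0.2,0.018,-0.095,0,0,0],
    [-0.223,0.02,-0.106,0,0,0],
    [-0.223,0.02,-0.106,0,0,0]
  ]
}}

```text
time_s: 24.8
position: [0.5658, 0.0636, 0.0342]
tcp_rot: [[0.915, -0.07, 0.397], [-0.063, -0.997, -0.033], [0.399, 0.005, -0.917]]
force: [-0.1, 0.6, 0.8]
opening: 0.008
grasp_force: 0.3
```

```bash
python3 cyl.py; FLIP=1 python3 plan.py sync 5,86,24,25,-4 -10,86,95,15,-4,1; python3 - <<'E'
from h import *
p,d=viewer.capture("side");a=cv2.resize(p[190:350,225:375],None,fx=3.6,fy=3.6,interpolation=2)
cv2.imwrite("pics/e1.png",a[:,:,::-1])
E
```

```text
top z 0.041 area 58 [47.7 54.5]
top z 0.04 area 62 [ 50.9 -42.5]
top z 0.04 area 61 [-22.5 -55.2]
side z 0.038 area 68 [46.2 49.9]
side z 0.038 area 62 [ 7.8 -2.3]
side z 0.038 area 75 [-53.6   9.3]
side z 0.038 area 79 [ 49.2 -45.9]
side z 0.038 area 83 [-24.4 -58.6]
lag mm [ 0.  0. -1.] deg [0. 0. 0.]
1 x [-0.027, 0.014, 0.036, 0.003, 0.017, 0.001]
3 x [0.032, 0.019, -0.248, 0.003, -0.094, 0.0]
rows 4
```

View pics/e1.png

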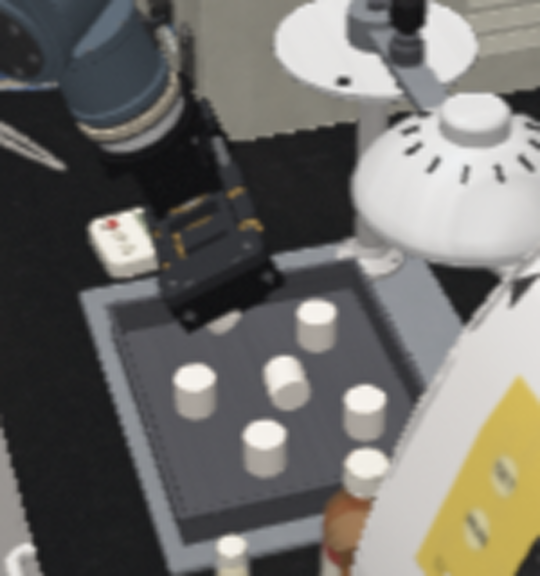

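E is sliding (crop (222,320)) and the others are fine. D lies on its side at (285,383), still a single layer. The tool stopped short, so I retract and measure.

Emit:
{"fn": "send_rows", "kwargs": {
  "moves": [
    [-0.035,0.014,0.0,0,0,0],
    [0.032,0.019,-0.248,0.003,-0.094,0],
    [0.032,0.019,-0.248,0.003,-0.094,0],
    [0.032,0.019,-0.248,0.003,-0.094,0]
  ]
}}

```text
time_s: 25.35
position: [0.5516, 0.0696, 0.0841]
tcp_rot: [[0.959, -0.056, 0.277], [-0.061, -0.998, 0.009], [0.276, -0.026, -0.961]]
force: [1.4, 0.6, -0.8]
opening: 0.003
grasp_force: 0.0
```

```bash
python3 cyl.py; python3 -c "
from rig import readout
s=readout.read_state();print(s['joint_positions'].round(1))"
```

```text
top z 0.04 area 57 [47.4 54.4]
top z 0.04 area 63 [ 50.3 -42.3]
top z 0.04 area 65 [-23.  -54.3]
top z 0.041 area 22 [-60.   13.4]
side z 0.037 area 53 [-43.4  83.7]
side z 0.038 area 67 [46.6 49.9]
side z 0.037 area 60 [ 8.2 -1.6]
side z 0.038 area 76 [-53.7   9.1]
side z 0.038 area 79 [ 49.3 -46. ]
side z 0.038 area 84 [-24.5 -58.7]
[ -5.5  33.5 111.    6.5  19.1  82. ]
```

```bash
python3 - <<'E'
from h import *
z=np.load("pics/top0.npz");p,d=z["p"],z["d"];W=cloud("top",d)
z2=np.load("pics/side0.npz");p2,W2=z2["p"],cloud("side",z2["d"])
for P,Wc in((p,W),(p2,W2)):
    m=(P.max(2)<70)&(abs(Wc[...,0]-.672)<.03)&(abs(Wc[...,1]-.047)<.03)&(Wc[...,2]>.225)
    w=Wc[m];t=w[w[:,2]>np.percentile(w[:,2],95)-.004]
    print(len(w),np.percentile(w[:,2],[2,50,90,95,99]).round(4),w.mean(0).round(4),"top",t.mean(0).round(4),len(t))
    import sys
E
FLIP=1 python3 plan.py sync -35,90,100,5,0 -35,90,310,0,0,1
```

```text
70 [0.2406 0.2745 0.2786 0.2791 0.2798] [0.6684 0.0465 0.2706] top [0.6702 0.0464 0.2775] 30
139 [0.2297 0.2634 0.275  0.2756 0.2766] [0.6695 0.041  0.259 ] top [0.6713 0.0443 0.2743] 43
lag mm [ 0.  0. -1.] deg [0. 0. 0.]
2 x [-0.106, 0.025, -0.083, -0.01, -0.129, -0.037]
6 x [0.134, 0.003, -0.888, -0.012, -0.185, -0.036]
rows 8
```

Emit:
{"fn": "send_rows", "kwargs": {
  "moves": [
    [-0.106,0.025,-0.083,-0.01,-0.129,-0.037],
    [-0.106,0.025,-0.083,-0.01,-0.129,-0.037],
    [0.134,0.003,-0.888,-0.012,-0.185,-0.036],
    [0.134,0.003,-0.888,-0.012,-0.185,-0.036],
    [0.134,0.003,-0.888,-0.012,-0.185,-0.036],
    [0.134,0.003,-0.888,-0.012,-0.185,-0.036],
    [0.134,0.003,-0.888,-0.012,-0.185,-0.036],
    [0.134,0.003,-0.888,-0.012,-0.185,-0.036],
    [0.134,0.003,-0.888,-0.012,-0.185,-0.036]
  ],
  "grip": 0.6
}}

```text
time_s: 26.35
position: [0.5215, 0.0656, 0.3048]
tcp_rot: [[1.0, -0.001, -0.008], [-0.001, -1.0, 0.004], [-0.008, -0.004, -1.0]]
force: [-0.1, -0.0, -0.7]
opening: 0.592
grasp_force: 0.0
```

```bash
python3 cyl.py; FLIP=1 python3 plan.py sync 113.3,74.2,320,0,0,2;python3 -c "
from h import *
s=readout.read_state();print(s['joint_positions'].round(1))
p,d=viewer.capture('side');cv2.imwrite('pics/k0.png',cv2.resize(p[190:350,225:375],None,fx=3.6,fy=3.6,interpolation=2)[:,:,::-1])"
```

```text
top z 0.041 area 58 [ 50.8 -42. ]
top z 0.039 area 34 [-38.1  92. ]
top z 0.04 area 62 [-22.8 -54.7]
top z 0.039 area 62 [-52.7  13.3]
side z 0.037 area 56 [-43.   83.5]
side z 0.038 area 66 [46.8 50.3]
side z 0.037 area 64 [ 8.1 -2.8]
side z 0.038 area 78 [-53.3   8.7]
side z 0.039 area 79 [ 49.3 -46. ]
side z 0.038 area 84 [-24.2 -58.6]
lag mm [ 0.  0. -1.] deg [-0.  0. -0.]
6 x [0.602, 0.071, -0.067, -0.002, 0.007, -0.001]
rows 6 
[-5.1 17.5 89.9  0.1 73.3 84.9]
```

View pics/k0.png

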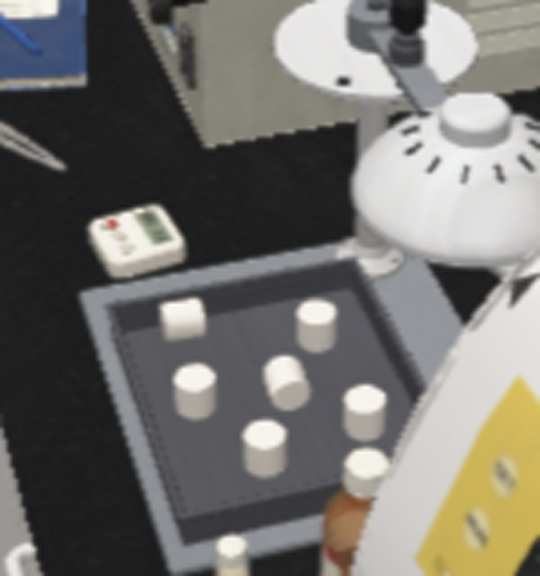

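E and D lie on their sides. E's closeness to its quarter centre is borderline, so I'll compute it accurately from full silhouettes.

```bash
cat > sil.py <<'E'
from h import *
import json
q=json.load(open("pose.json"));c,s=np.cos(q[2]),np.sin(q[2])
def inv(P):
    e=np.asarray(P)[:2]-q[:2];return (np.array([e[0]*c+e[1]*s,-e[0]*s+e[1]*c])*1e3).round(1)
for n in("top","side"):
    p,d=viewer.capture(n);m=((p.min(2)>105)&(p[...,0].astype(int)-p[...,2]>-12)).astype(np.uint8)
    nn,l,st,ce=cv2.connectedComponentsWithStats(m,connectivity=4)
    for i in range(1,nn):
        o=inv(ray(n,*ce[i],.026))
        if 25<st[i,4]<400 and abs(o[0])<95 and abs(o[1])<110:print(n,st[i].tolist(),"centre",o)
E
python3 sil.py
```

```text
top [340, 242, 12, 13, 110] centre [ 52.  -42.1]
top [342, 266, 12, 12, 109] centre [-22.1 -54.4]
top [295, 267, 9, 9, 63] centre [-36.2  93.5]
top [319, 273, 11, 12, 106] centre [-52.   13.7]
side [269, 272, 14, 13, 142] centre [-42.4  89.8]
side [307, 273, 12, 15, 165] centre [47.1 54.8]
side [298, 288, 14, 16, 172] centre [8.7 3.1]
side [273, 290, 13, 17, 181] centre [-53.5  13.9]
side [292, 306, 13, 17, 195] centre [-23.9 -54.3]
```

E at about (-42,90) is only about 37 mm from its quarter's middle. The safe mend is to shift C (upright, easy) to about (-52,34), so it serves the front left quarter.

```bash
FLIP=1 python3 plan.py sync -53,14,110,0,0,2 -53,14,75,0,0,1
```

```text
lag mm [ 0.  0. -1.] deg [0. 0. 0.]
7 x [-0.061, 0.308, 0.783, -0.001, 0.006, -0.001]
2 x [-0.059, 0.308, 0.923, -0.001, 0.006, -0.001]
rows 9
```

Emit:
{"fn": "send_rows", "kwargs": {
  "moves": [
    [-0.061,0.308,0.783,0,0.006,0],
    [-0.061,0.308,0.783,0,0.006,0],
    [-0.061,0.308,0.783,0,0.006,0],
    [-0.061,0.308,0.783,0,0.006,0],
    [-0.061,0.308,0.783,0,0.006,0],
    [-0.059,0.308,0.923,0,0.006,0],
    [-0.059,0.308,0.923,0,0.006,0],
    [-0.059,0.308,0.923,0,0.006,0]
  ],
  "grip": 0.5
}}

```text
time_s: 27.4
position: [0.5071, -0.0113, 0.0766]
tcp_rot: [[1.0, -0.002, 0.004], [-0.002, -1.0, 0.002], [0.004, -0.002, -1.0]]
force: [-0.3, -0.8, 0.8]
opening: 0.5
grasp_force: 0.0
```

```bash
FLIP=1 python3 plan.py sync -53,14,19,0,0,3
```

```text
lag mm [ 0.  0. -1.] deg [0. 0. 0.]
5 x [-0.01, 0.0, 0.234, -0.001, -0.003, -0.001]
rows 5
```

Emit:
{"fn": "send_rows", "kwargs": {
  "moves": [
    [-0.01,0,0.12,0,0,0],
    [-0.01,0,0.234,0,-0.003,0],
    [-0.01,0,0.234,0,-0.003,0],
    [-0.01,0,0.234,0,-0.003,0]
  ]
}}

```text
time_s: 27.8
position: [0.5057, -0.0115, 0.0191]
tcp_rot: [[1.0, -0.001, 0.002], [-0.001, -1.0, 0.001], [0.002, -0.001, -1.0]]
force: [-0.1, 0.0, 0.9]
opening: 0.502
grasp_force: 0.0
```

Emit:
{"fn": "send_rows", "kwargs": {
  "moves": [
    [0,0,0,0,0,0],
    [0,0,0,0,0,0],
    [0,0,0,0,0,0],
    [0,0,0,0,0,0]
  ],
  "grip": 0
}}

```text
time_s: 28.2
position: [0.5053, -0.0118, 0.0187]
tcp_rot: [[1.0, -0.002, 0.002], [-0.002, -1.0, 0.001], [0.002, -0.001, -1.0]]
force: [-0.2, 0.6, 7.3]
opening: 0.31
grasp_force: 30.0
```

```bash
FLIP=1 python3 plan.py sync -52,14,25,0,0 -52,34,25,0,0,1 -52,34,19,0,0,2
```

```text
lag mm [ 0.  0. -1.] deg [-0.  0. -0.]
1 x [0.002, -0.002, -0.021, -0.001, -0.001, -0.001]
2 x [0.003, -0.082, -0.021, -0.001, -0.001, -0.001]
3 x [0.003, -0.082, 0.003, -0.001, -0.001, -0.001]
rows 6
```

Emit:
{"fn": "send_rows", "kwargs": {
  "moves": [
    [0.002,-0.002,-0.021,0,0,0],
    [0.003,-0.04,-0.021,0,0,0],
    [0.003,-0.082,-0.021,0,0,0],
    [0.003,-0.082,-0.021,0,0,0],
    [0.003,-0.082,0.002,0,0,0],
    [0.003,-0.082,0.002,0,0,0],
    [0.003,-0.082,0.002,0,0,0]
  ]
}}

```text
time_s: 28.9
position: [0.5055, 0.0096, 0.0176]
tcp_rot: [[1.0, -0.002, 0.001], [-0.002, -1.0, 0.002], [0.001, -0.002, -1.0]]
force: [-1.0, 4.7, 10.0]
opening: 0.311
grasp_force: 30.0
```

Emit:
{"fn": "send_rows", "kwargs": {
  "moves": [
    [0,0,0,0,0,0],
    [0,0,0,0,0,0],
    [0,0,0,0,0,0],
    [0,0,-0.15,0,0,0],
    [0,0,-0.35,0,0,0],
    [0,0,-0.55,0,0,0],
    [0,0,-0.75,0,0,0],
    [0,0,-0.95,0,0,0],
    [0,0,-0.95,0,0,0]
  ],
  "grip": 0.5
}}

```text
time_s: 29.8
position: [0.5099, 0.0075, 0.2612]
tcp_rot: [[1.0, -0.002, 0.015], [-0.002, -1.0, -0.002], [0.015, 0.002, -1.0]]
force: [0.7, -0.2, 0.6]
opening: 0.499
grasp_force: 0.0
```

```bash
python3 sil.py; FLIP=1 python3 plan.py sync -10,60,325,0,0,0 113.3,74.2,325,0,0,2
```

```text
top [343, 270, 7, 8, 36] centre [-30.2 -50.7]
top [294, 271, 11, 8, 72] centre [-47.8  91.1]
top [312, 272, 11, 12, 108] centre [-51.9  34.9]
side [269, 272, 14, 29, 316] centre [-48.6  59.1]
side [307, 273, 12, 15, 165] centre [47.1 54.8]
side [298, 288, 14, 16, 172] centre [8.7 3.1]
side [292, 306, 13, 17, 195] centre [-23.9 -54.3]
lag mm [ 0.  0. -1.] deg [0. 0. 0.]
2 x [0.17, -0.104, -0.274, -0.0, -0.001, -0.001]
5 x [0.664, -0.158, -0.273, -0.0, -0.001, -0.001]
rows 7
```

Emit:
{"fn": "send_rows", "kwargs": {
  "moves": [
    [0.17,-0.104,-0.274,0,0,0],
    [0.17,-0.104,-0.274,0,0,0],
    [0.664,-0.158,-0.273,0,0,0],
    [0.664,-0.158,-0.273,0,0,0],
    [0.664,-0.158,-0.273,0,0,0],
    [0.664,-0.158,-0.273,0,0,0],
    [0.664,-0.158,-0.273,0,0,0]
  ],
  "grip": 0.6
}}

```text
time_s: 30.6
position: [0.6699, 0.0476, 0.3191]
tcp_rot: [[1.0, -0.002, -0.007], [-0.002, -1.0, 0.002], [-0.007, -0.002, -1.0]]
force: [-1.0, -0.9, -0.4]
opening: 0.598
grasp_force: 0.0
```

```bash
FLIP=1 python3 plan.py sync 113.3,74.2,300,0,0,1 113.3,74.2,255,0,0,3; python3 - <<'E'
from h import *
p,d=viewer.capture("side");a=cv2.resize(p[130:260,260:400],None,fx=3,fy=3,interpolation=2)
p,d=viewer.capture("top");b=cv2.resize(p[170:300,260:390],None,fx=3,fy=3,interpolation=2)
cv2.imwrite("pics/k1.png",np.hstack([a,b])[:,:,::-1])
E
```

```text
lag mm [ 0.  0. -1.] deg [0. 0. 0.]
2 x [0.007, 0.001, 0.08, -0.001, 0.005, -0.001]
4 x [0.009, 0.002, 0.26, -0.001, 0.005, -0.001]
rows 6
```

View pics/k1.png

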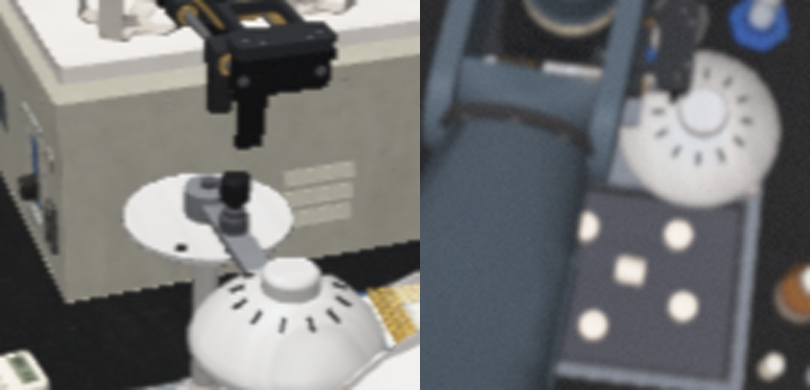

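The fingers are above the knob (crop (236,188)), which sits between them. I descend and grip.

Emit:
{"fn": "send_rows", "kwargs": {
  "moves": [
    [0.007,0.001,0.08,0,0.005,0],
    [0.008,0.001,0.17,0,0.005,0],
    [0.009,0.002,0.26,0,0.005,0],
    [0.009,0.002,0.26,0,0.005,0],
    [0.009,0.002,0.26,0,0.005,0]
  ]
}}

```text
time_s: 31.2
position: [0.6728, 0.0471, 0.2581]
tcp_rot: [[1.0, -0.002, 0.007], [-0.002, -1.0, 0.001], [0.007, -0.001, -1.0]]
force: [-0.7, -0.2, -0.0]
opening: 0.604
grasp_force: 0.0
```

Emit:
{"fn": "send_rows", "kwargs": {
  "moves": [
    [0,0,0,0,0,0],
    [0,0,0,0,0,0],
    [0,0,0,0,0,0],
    [0,0,0,0,0,0],
    [0,0,0,0,0,0]
  ],
  "grip": 0
}}

```text
time_s: 31.7
position: [0.6739, 0.0486, 0.2584]
tcp_rot: [[1.0, -0.002, 0.009], [-0.002, -1.0, 0.004], [0.009, -0.004, -1.0]]
force: [0.4, 3.8, 2.3]
opening: 0.291
grasp_force: 30.0
```

Emit:
{"fn": "send_rows", "kwargs": {
  "moves": [
    [0,0,-0.02,0,0,0],
    [0,0,-0.035,0,0,0],
    [0,0,-0.049,0,0,0],
    [0,0,-0.049,0,0,0],
    [0,0,-0.049,0,0,0]
  ]
}}

```text
time_s: 32.2
position: [0.6734, 0.0485, 0.2684]
tcp_rot: [[1.0, -0.002, 0.006], [-0.002, -1.0, 0.004], [0.006, -0.004, -1.0]]
force: [2.7, 5.1, -7.1]
opening: 0.29
grasp_force: 30.0
```

The plunger has risen 10 mm against about 7 N of spring force. I raise 2.5 mm more, then swing along the arc.

Emit:
{"fn": "send_rows", "kwargs": {
  "moves": [
    [0,0,-0.01,0,0,0],
    [0,0,-0.01,0,0,0]
  ]
}}

```text
time_s: 32.4
position: [0.6733, 0.0485, 0.2708]
tcp_rot: [[1.0, -0.002, 0.006], [-0.002, -1.0, 0.004], [0.006, -0.004, -1.0]]
force: [3.0, 4.4, -7.5]
opening: 0.289
grasp_force: 30.0
```

Emit:
{"fn": "send_rows", "kwargs": {
  "moves": [
    [-0.014,0,0,0,0,0.038],
    [-0.029,-0.002,0,0,0,0.076],
    [-0.043,-0.004,0,0,0,0.115],
    [-0.057,-0.007,0,0,0,0.153],
    [-0.071,-0.011,0,0,0,0.191],
    [-0.085,-0.015,0,0,0,0.229],
    [-0.098,-0.021,0,0,0,0.267],
    [-0.111,-0.027,0,0,0,0.306],
    [-0.132,-0.039,0,0,0,0.369],
    [-0.142,-0.047,0,0,0,0.404],
    [-0.153,-0.055,0,0,0,0.439],
    [-0.153,-0.055,0,0,0,0.439]
  ]
}}

```text
time_s: 33.6
position: [0.6354, 0.0624, 0.2707]
tcp_rot: [[0.77, -0.638, 0.007], [-0.638, -0.77, 0.003], [0.003, -0.007, -1.0]]
force: [4.7, 4.1, -7.7]
opening: 0.29
grasp_force: 30.0
```

```bash
python3 - <<'E'
from h import *
s=readout.read_state();P=s["position"];e=P[:2]-[.6738,.1085]
print(P,"r",np.linalg.norm(e),"q",np.arctan2(-e[0],-e[1]),s["force"].round(1),s["joint_positions"].round(1))
E
```

```text
[0.63536403 0.06238427 0.2707497 ] r 0.0600331893923352 q 0.6948175817777318 [ 4.7  4.1 -7.7] [ -4.5  28.4  77.2   0.2  74.  125.1]
```

Arm at about 0.695 rad. I lower the plunger.

Emit:
{"fn": "send_rows", "kwargs": {
  "moves": [
    [0,0,0.02,0,0,0],
    [0,0,0.035,0,0,0],
    [0,0,0.05,0,0,0],
    [0,0,0.054,0,0,0],
    [0,0,0.054,0,0,0],
    [0,0,0.054,0,0,0]
  ]
}}

```text
time_s: 34.2
position: [0.6359, 0.062, 0.2585]
tcp_rot: [[0.771, -0.637, 0.008], [-0.637, -0.771, 0.003], [0.005, -0.008, -1.0]]
force: [3.0, 4.6, -3.3]
opening: 0.288
grasp_force: 30.0
```

Emit:
{"fn": "send_rows", "kwargs": {
  "moves": [
    [0,0,0,0,0,0],
    [0,0,0,0,0,0],
    [0,0,0,0,0,0],
    [0,0,0,0,0,0],
    [0,0,-0.1,0,0,0],
    [0,0,-0.25,0,0,0],
    [0,0,-0.4,0,0,0],
    [0,0,-0.4,0,0,0]
  ],
  "grip": 0.6
}}

```text
time_s: 35.0
position: [0.6378, 0.0602, 0.3658]
tcp_rot: [[0.77, -0.638, 0.021], [-0.638, -0.77, -0.0], [0.017, -0.013, -1.0]]
force: [-0.1, 0.5, 0.8]
opening: 0.598
grasp_force: 0.0
```

```bash
python3 - <<'E'
from h import *
p,W=None,None
p,d=viewer.capture("side");a=cv2.resize(p[150:350,220:390],None,fx=2.8,fy=2.8,interpolation=2);W=cloud("side",d)
m=(p.max(2)<70)&(abs(W[...,0]-.636)<.03)&(abs(W[...,1]-.062)<.03)&(W[...,2]>.225)&(W[...,2]<.3)
w=W[m];print(len(w),np.percentile(w[:,2],[50,90,95,99]).round(4),w.mean(0).round(4))
p,d=viewer.capture("top");b=cv2.resize(p[170:310,270:385],None,fx=4,fy=4,interpolation=2)[:560]
cv2.imwrite("pics/f.png",cv2.copyMakeBorder(np.hstack([a[:560,:340],b]),0,0,0,0,0)[:,:800,::-1])
E
```

```text
146 [0.2632 0.2745 0.2752 0.2757] [0.6344 0.0536 0.2589]
```

View pics/f.png

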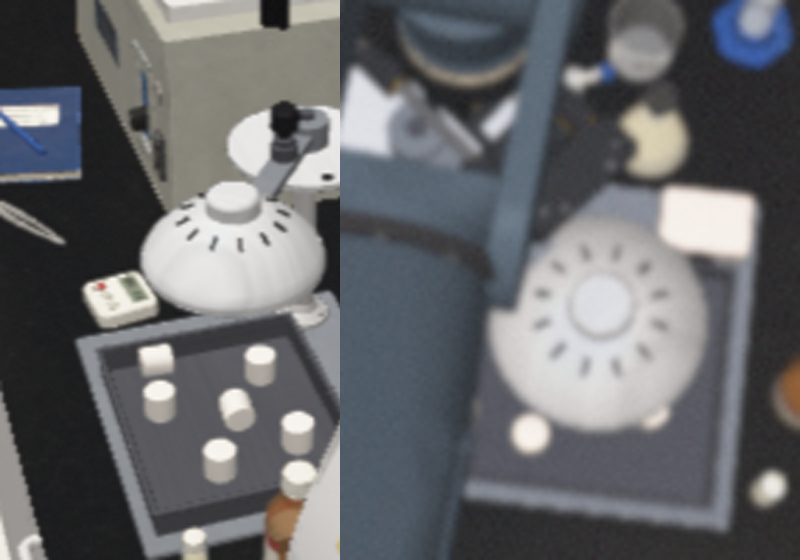

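The lamp is over the pan and the knob's height matches its parked, home height. The cylinders are spread, with six visible in the side crop. I hand in.

```bash
python3 -c "
from rig import ticket
print(ticket.hand_in())"
```

```text
the job is handed in; nothing more can be done
None
```

I handed the job in at about 35 s of 72 s, but the hand-in returned no verdict: all six cylinders are in one layer, at least 48 mm apart by my camera measurements (two tipped onto their sides), and the lamp is over the middle of the pan with the plunger home.

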